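Free the grinding disc: left-hand nut and slotted washer

ROBOT

A 6-joint arm with a two-finger parallel gripper is mounted at the origin on the work surface. World frame = base frame: x ahead of the robot, y to its left, z up, the work surface at z = 0. Lengths are in mm, angles in rad, forces in N, time in s.
With the tool pointing down it reaches from about 300 to 875 mm from the base axis. Payload 4.2 kg.
Tool frame: the origin (TCP) lies midway between the tips of the shut fingers; the grasp point (between the pads) lies 19 mm behind it; z points along the fingers, y is the direction in which the jaws open and shut (so a half turn about z gives the same grasp; the last joint's range is limited). The gripper opens to 85 mm and grips with 20 to 120 N. Pads are 22 mm wide; open, the fingers measure 114 mm over their backs; the gripper's body (76 mm by 85 mm) begins 54 mm behind the grasp point. The pads swing forward as they close: fully open they stand 13 mm farther back than shut.
Start: joints at [-1.364, 0.32, 1.565, -0, 1.257, -0.02], TCP at [129.297, -560.291, 209.438] pointing down, gripper open.
Joint ranges: [-3.11, 3.11], [-0.84, 2.01], [0.21, 2.61], [-1.34, 4.49], [0.05, 2.63], [-2.56, 2.56]. Speed limits (rad/s): [2.57, 2.57, 3.14, 3.14, 3.14, 3.14].

INTERFACE

Orientations are given as a unit quaternion [w, x, y, z].
In Python, from workcell import arm gives the robot as it stands. The module is installed in compiled form; this text tells all that it offers.
- The arm moves only by the tool arm_command, never from a script. Its argument "rows" is a list of rows, each an object of numbers: "gripper": the closure, from -1 (fully open) to 1 (shut), so that 0 is half open; "x", "y", "z": the shift along the tool's x, y, z in m; "wx", "wy", "wz": the turn, a rotation vector about the tool's x, y, z in rad. A call has exactly 10 rows; each row shifts and turns the commanded pose from where the row before left it, along the tool's axes as they then stand; what a row does not reach is not made up. A row lasts 1/8 s, in which the tool goes at most 62.5 mm and 10.7 degrees, less where a joint would pass 70% of its speed; a pose out of reach is approached as far as the arm can. A call with a gripper value outside its range is refused whole. The fingers move at their own pace and stop on an object; the grip force is fixed at half the most. Time passes only in rows, so rows that do not move let the fingers close, or fill a call up. It gives the time, the measured TCP pose, the force and the opening at its end, in the units of the state.
- arm.read_state(): the state, without advancing time (a new reading comes with each control period).
- arm.read_camera(name): name is "scene" or "top" or "wrist"; returns a dict with "frame" (420x560x3 uint8, red, green, blue), "K" (3x3 intrinsics, pixels), "R" (3x3) and "t" (3): a world point X has camera coordinates R X + t. Camera axes: x right, y down, z forward; pixel columns grow to the right and rows downward; lengths in mm; the calibration is good to about 2 mm. A picture is of the moment at which its call begins. There is no depth.
- arm.close_job(): hands the job in, once; it reports no verdict.
Trained networks look in a picture, given as the dict that the camera call returned (one of the last four; its "shot" number tells which), for a name from the list of things; names that differ only in an ending like _2 or _b are one class to them, and where a whole thing is asked for, a point or a joint stands for the part that bears it (a point fixed in the world has none). Each returns a list of dicts, best first, with "confidence" (0 to 1); they miss things now and then, are a little off and sometimes report something else, mostly with a low value. They report only what shows in the picture. A call takes as long as a camera call. They do not tell look-alikes from the thing itself.
- arm.silhouettes(picture, thing): "pixels" (420x560 bool, what is visible of it) and "at" ([row, column] in pixels, amid what is visible of it).
The state is a dict: "t": time; "joints": joint angles; "dq": joint speeds; "tau": joint torques, N m; "tool_pos": TCP position; "orientation": TCP orientation; "wrist_force": force on the tool from outside, world axes, zero at the start; "ft_torque": the same for the moment, N m; "width": opening from 0.0 (shut) to 1.0 (fully open).
Only numpy, scipy, OpenCV 4.12 (cv2) and the standard library are available. Lean on these libraries where they do the work, as an engineer would, in place of code of your own. Each camera call takes 0.05 s, during which the arm holds its last target. There are 200 camera calls.

TASK

The grinding disc is held by a three-armed nut with a left-hand (reverse) thread and a slotted washer. First unscrew the nut all the way up, by turning it clockwise as seen from above, until it comes up against the retaining ring near the top of the spindle, without forcing it and without straining the water pipe; only then slide the washer out from under the nut by its upright tab and leave it lying flat on the disc, clear of the spindle. Leave the nut up and do not disturb the other things around.

Things in the scene. Friction and masses are not known exactly. Their poses are not given: they have to be found in the camera images.
- disc_center (a point): Centre of the top face of the grey grinding disc (250 mm across) of a fixed, square, low grinder (340 mm, deck 15 mm below the disc top). Disc and spindle are locked. z up the spindle axis; x points to the water pipe's post, -x to the side where the washer comes out. Spindle 13 mm thick, 70 mm high above the disc; retaining ring on it 22 mm across, 61 to 67 mm above the disc.
- nut_center (a point): The steel nut, at mid-height of its arms, on the spindle axis. Left-hand thread: turned clockwise seen from above it rises, 10 mm per turn, and stops at the retaining ring when this point is 53 mm above the disc; at the start 42 to 45 mm. It turns stiffly (0.2 N m, about 5 N on an arm), stays where it is left, cannot come off, and turned the other way soon jams.
- nut_arm (a point): Centre of the ball on one of the nut's three arms, 46 mm from the axis; x points outwards along the arm.
- pipe_end (a point): Inner end of the fixed water pipe, 30 mm from the spindle axis and 76 mm above the disc; from here the 10 mm copper pipe runs level along the x of disc_center to an upright post 152 mm from the axis. The nut's arms pass below it (its tip reaches down to 65 mm above the disc); a finger standing between the arms does not pass.
- washer_seat (a point): Loose steel washer (0.2-0.4 kg) under the nut: middle of its slot seat, on its underside; on disc and axis when in place. x points to the slot's open end, 22 mm away. Slot 15 mm wide; 48 mm wide and 10 mm high around a 6 mm deep recess where the nut's boss sits and locks it until the nut has risen; then it slides out to -x. A strip 28 mm wide, 4 mm high runs to -x to the tab.
- washer_tab (a point): Middle of the inner face (towards the spindle) of the washer's upright tab, 98 mm from the slot seat and 20 mm above the washer's underside. The tab is 8 mm thick, 36 mm wide and its top is 32 mm above the disc. Push this face away from the spindle to slide the washer out.
- test_cup: Bystander: small white test cup, 48 mm across, 50 mm high, on a front corner of the grinder's deck.
- rub_block: Bystander: red-brown rubbing block 50 x 22 x 18 mm on a far corner of the grinder's deck.
- bowl: Bystander: white bowl, 124 mm across, 60 mm high, on the table.
- beaker: Bystander: white beaker, 76 mm across, 100 mm high, on the table.
- brush: Bystander: brush, lying on the table.
- slip_jar: Bystander: white jar, 72 mm across, 110 mm high, on the table.
- nut: The whole nut; its origin is 42 mm below nut_center, on the axis. Hub 34 mm across, from 15 mm below to 8 mm above nut_center; under it a boss 28 mm across down to 37 mm below that point. Three straight level arms 120 degrees apart, 10 mm thick, each ending in a 15 mm ball, reach 53 mm from the axis.
- pipe: The whole water pipe with its post; its origin is on the spindle axis, 145 mm below the disc's top, at table height.
There are look-alikes about, which are no part of the job. Leave any orange look-alike of the part that bears washer_seat alone.

How it is judged:
By the outcome, as a careful person would: the job done as asked, in the order asked, and still so for the second after the job is handed in, with the robot touching nothing.
It also fails if it takes over 64 s, if anything falls off the work surface, if the arm or the gripper's body presses on something with over 40 N, if the wrist force passes 120 N, or if a joint passes its speed limit or range.

## Working session

There is one attempt and no reset: what is moved stays moved. The work goes in short steps, Python scripts to look and compute and a tool call to move; the robot and the scene stay as the last step left them, time stands still between calls to the robot, and variables do not carry over. Pictures are saved under pics/ and viewed, about 8 in all and at most 12, crops included, and the job is handed in when it is done.

Besides the shell and the picture viewer there is one more tool, called after ">>>" as name([rows], argument=value, ...), one row to a line, values as JSON. arm_command: Moves the arm, as the interface text tells. Its arguments: {"type":"object","properties":{"rows":{"type":"array","items":{"type":"object","properties":{"gripper":{"type":"number"},"x":{"type":"number"},"y":{"type":"number"},"z":{"type":"number"},"wx":{"type":"number"},"wy":{"type":"number"},"wz":{"type":"number"}}}}},"required":["rows"]}

```bash
mkdir -p pics; cat > h.py <<'E'
import numpy as np, cv2
from workcell import arm
def save(p,n): cv2.imwrite('pics/'+n+'.png',p['frame'][:,:,::-1])
def proj(p,X):
    c=p['R']@np.array(X,float)+np.ravel(p['t']); u=p['K']@c; return u[:2]/u[2]
def ray(p,rc):
    d=np.linalg.inv(p['K'])@np.array([rc[1],rc[0],1.]); R=np.array(p['R']); return -R.T@np.ravel(p['t']), R.T@d
def onz(p,rc,z):
    o,d=ray(p,rc); return o+d*(z-o[2])/d[2]
def tri(obs):
    A=np.zeros((3,3));b=np.zeros(3)
    for p,rc in obs:
        o,d=ray(p,rc); d=d/np.linalg.norm(d); M=np.eye(3)-np.outer(d,d); A+=M;b+=M@o
    return np.linalg.solve(A,b)
E
python3 - <<'E'
from h import *
ps={n:arm.read_camera(n) for n in('scene','top')}
cv2.imwrite('pics/a.png',np.hstack([ps['scene']['frame'],ps['top']['frame']])[:,:,::-1]) if 0 else None
for n,p in ps.items():
    save(p,n+'0'); o,d=ray(p,(210,280)); print(n,o.round(),d.round(2))
    for th in ['disc_center','nut_center','nut_arm','pipe_end','washer_seat','washer_tab','nut','test_cup','rub_block','pipe']:
        print(th,[(np.round(s['confidence'],2),np.round(s['at']).tolist(),int(s['pixels'].sum())) for s in arm.silhouettes(p,th)][:4])
print(arm.read_state())
E
```

```text
scene [1209. -474. 1191.] [-0.5   0.36 -0.79]
disc_center [(np.float64(0.74), [261.0, 253.0], 18128)]
nut_center [(np.float64(0.73), [225.0, 247.0], 322)]
nut_arm [(np.float64(0.74), [229.0, 251.0], 277), (np.float64(0.48), [306.0, 217.0], 259)]
pipe_end [(np.float64(0.86), [280.0, 277.0], 261)]
washer_seat [(np.float64(0.95), [210.0, 239.0], 271), (np.float64(0.69), [231.0, 137.0], 646), (np.float64(0.56), [360.0, 171.0], 1248)]
washer_tab [(np.float64(0.87), [228.0, 135.0], 530), (np.float64(0.73), [210.0, 240.0], 421)]
nut [(np.float64(0.57), [225.0, 249.0], 385), (np.float64(0.46), [149.0, 395.0], 840)]
test_cup [(np.float64(0.71), [226.0, 250.0], 389), (np.float64(0.61), [176.0, 281.0], 329)]
rub_block [(np.float64(0.56), [307.0, 215.0], 278)]
pipe [(np.float64(0.91), [270.0, 273.0], 393)]
top [ 320.   15. 1399.] [ 0.19 -0.02 -0.98]
disc_center [(np.float64(0.83), [204.0, 311.0], 12990)]
nut_center [(np.float64(0.73), [207.0, 311.0], 234)]
nut_arm []
pipe_end [(np.float64(0.55), [173.0, 319.0], 162)]
washer_seat [(np.float64(0.76), [318.0, 374.0], 494), (np.float64(0.67), [229.0
[... 300 characters left out ...]
195)]
{'t': 1.1, 'joints': array([-1.36395720e+00,  3.19599569e-01,  1.56449501e+00, -3.53683077e-06,
        1.25739354e+00, -1.99816786e-02]), 'dq': array([-4.13311410e-04,  1.74502247e-03, -1.39243492e-03,  2.33977476e-04,
       -8.57650468e-05, -1.52225189e-05]), 'tau': array([ 9.45782303e-04, -4.15418458e+01, -2.34417665e+01, -1.07961563e-05,
        2.06822956e-04, -3.19335172e-06]), 'tool_pos': array([ 129.32069819, -560.2902312 ,  209.44013008]), 'orientation': array([5.21953947e-05, 9.93575867e-01, 1.13167987e-01, 3.20111427e-06]), 'wrist_force': array([ 0.04287805, -0.63100431, -0.34135947]), 'ft_torque': array([-0.00515528, -0.03173093,  0.0265497 ]), 'width': 0.9989323357014163}
```

View pics/scene0.png

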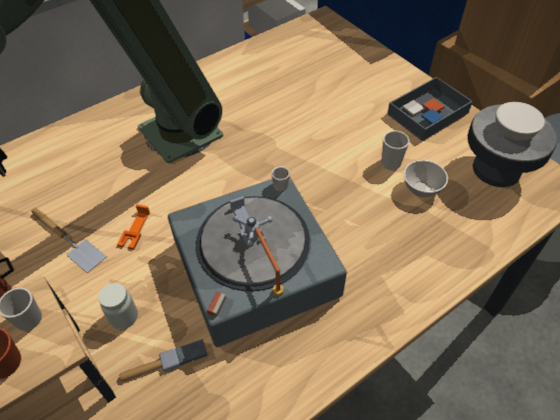

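View pics/top0.png

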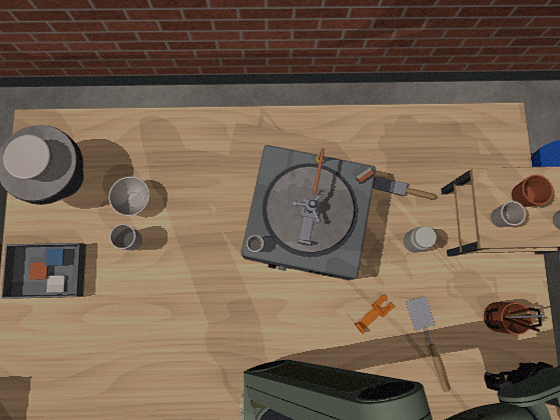

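The scene view shows the grinder with the disc near (253,240), the nut at (250,228), the copper pipe from (258,232) to its post at (278,290), and the steel washer tab at (238,207). The orange look-alike is at (135,228). In the top view the nut is at (312,205), the tab at (305,240) and the cup at (255,243).

```bash
python3 - <<'E'
from h import *
C={}
for n in('scene','top'):
    p=arm.read_camera(n)
    m=arm.silhouettes(p,'disc_center')[0]['pixels'].astype(np.uint8)
    c=max(cv2.findContours(m,0,cv2.CHAIN_APPROX_NONE)[0],key=len)[:,0]
    hull=cv2.convexHull(c)[:,0]
    P=np.array([onz(p,(y,x),145)[:2] for x,y in hull])
    (cx,cy),r=cv2.minEnclosingCircle(P.astype(np.float32)); print(n,'disc',cx,cy,r)
    A=np.c_[2*P,np.ones(len(P))]; s=np.linalg.lstsq(A,(P**2).sum(1),rcond=None)[0]; print(' lsq',s[:2],np.sqrt(s[2]+s[:2]@s[:2]))
    big=cv2.resize(p['frame'][150:310,180:340] if n=='scene' else p['frame'][140:260,240:400],None,fx=4,fy=4,interpolation=cv2.INTER_CUBIC)
    C[n]=cv2.resize(big,(640,640) if n=='scene' else (640,480))
    cv2.imwrite('pics/crop_%s.png'%n,C[n][:,:,::-1])
    for nm,(u,v),z in ([('pipe',(321,152),221),('tab',(305,241),165),('cup',(255,243),160),('blk',(366,174),139)] if n=='top' else []):
        print(nm,onz(p,(v,u),z).round(1))
w=arm.read_camera('wrist'); o,d=ray(w,(210,280)); print('wrist cam',o,d, w['K'][0,0]); 
E
```

```text
scene disc 607.207763671875 -123.88701629638672 245.58120727539062
 lsq [ 606.03607299 -122.71637663] 224.67232892531854
top disc 565.6270751953125 -101.25384521484375 232.06678771972656
 lsq [566.82082351 -95.06366869] 218.11325452531833
pipe [ 714.5 -130.5  221. ]
tab [475.8 -82.8 165. ]
cup [473.6  56.3 160. ]
blk [ 672.7 -269.8  139. ]
wrist cam [ 208.47860494 -542.12435818  372.67746489] [-0.30023268 -0.0772393  -0.950798  ] 296.9763321553275
```

View pics/crop_top.png

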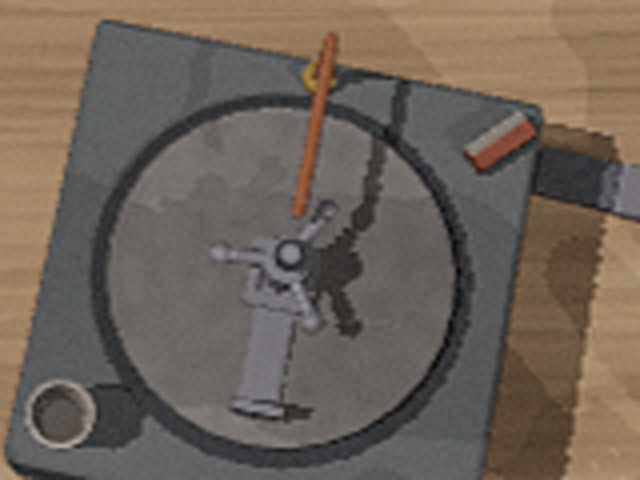

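The crop shows the disc centre near crop (283,279). The hub is at (290,255), with arm balls at (327,210), (218,252) and (313,322). The pipe end is at (300,215) and the tab at (260,408). Next I'll move in for a close wrist view.

>>> arm_command([
  {"x": 0.043, "y": -0.039, "z": -0.008, "gripper": -1},
  {"x": 0.043, "y": -0.039, "z": -0.008, "gripper": -1},
  {"x": 0.043, "y": -0.039, "z": -0.008, "gripper": -1},
  {"x": 0.043, "y": -0.039, "z": -0.008, "gripper": 0},
  {"x": 0.043, "y": -0.039, "z": -0.008, "gripper": 1},
  {"x": 0.043, "y": -0.039, "z": -0.005, "gripper": 1},
  {"x": 0.043, "y": -0.039, "z": -0.005, "gripper": 1},
  {"x": 0.043, "y": -0.039, "z": 0, "gripper": 1},
  {"x": 0.043, "y": -0.039, "z": 0, "gripper": 1},
  {"x": 0.043, "y": -0.039, "z": 0, "gripper": 1},
])

```text
schema error: expected keys gripper, x, y, z, wx, wy, wz
```

```bash
python3 - <<'E'
from h import *
s=arm.read_state(); print(s['t'],s['tool_pos'],s['orientation'],s['joints'],s['width'])
p=arm.read_camera('wrist'); save(p,'w1'); o,d=ray(p,(210,280)); print(o,d)
for th in ['disc_center','nut_center','nut_arm','pipe_end','washer_seat','washer_tab','nut','pipe']:
    print(th,[(np.round(q['confidence'],2),np.round(q['at']).tolist(),int(q['pixels'].sum())) for q in arm.silhouettes(p,th)][:4])
cv2.imwrite('pics/w1b.png',cv2.resize(p['frame'],(800,600),interpolation=cv2.INTER_CUBIC)[:,:,::-1])
E
```

```text
1.35 [ 129.28458934 -560.29338236  209.42895916] [4.94462984e-05 9.93578248e-01 1.13147085e-01 1.94719267e-06] [-1.36401863e+00  3.19601594e-01  1.56452074e+00 -5.61822941e-06
  1.25737149e+00 -2.00003868e-02] 1.000159580097806
[ 208.47863064 -542.12451898  372.67712402] [-0.30023277 -0.0772391  -0.95079799]
disc_center []
nut_center []
nut_arm []
pipe_end []
washer_seat []
washer_tab [(np.float64(0.78), [17.0, 42.0], 2968)]
nut []
pipe []
```

View pics/w1b.png

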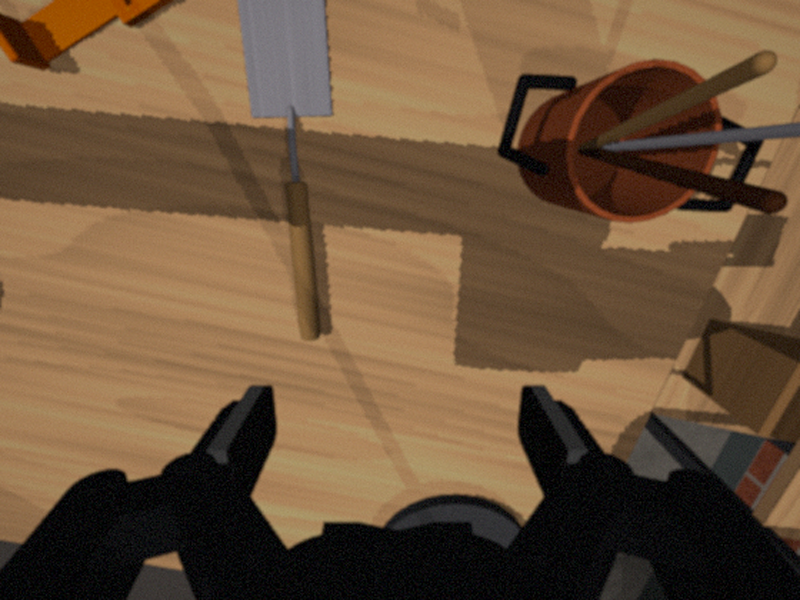

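The move was refused because every row needs all the keys, so this view is still from the start pose. The fingers are at the bottom of the picture and image-up is tool +x.

>>> arm_command([
  {"x": 0.043, "y": -0.039, "z": -0.008, "wx": 0, "wy": 0, "wz": 0, "gripper": -1},
  {"x": 0.043, "y": -0.039, "z": -0.008, "wx": 0, "wy": 0, "wz": 0, "gripper": -1},
  {"x": 0.043, "y": -0.039, "z": -0.008, "wx": 0, "wy": 0, "wz": 0, "gripper": -1},
  {"x": 0.043, "y": -0.039, "z": -0.008, "wx": 0, "wy": 0, "wz": 0, "gripper": 0},
  {"x": 0.043, "y": -0.039, "z": -0.008, "wx": 0, "wy": 0, "wz": 0, "gripper": 1},
  {"x": 0.043, "y": -0.039, "z": -0.005, "wx": 0, "wy": 0, "wz": 0, "gripper": 1},
  {"x": 0.043, "y": -0.039, "z": -0.005, "wx": 0, "wy": 0, "wz": 0, "gripper": 1},
  {"x": 0.043, "y": -0.039, "z": 0, "wx": 0, "wy": 0, "wz": 0, "gripper": 1},
  {"x": 0.043, "y": -0.039, "z": 0, "wx": 0, "wy": 0, "wz": 0, "gripper": 1},
  {"x": 0.043, "y": -0.039, "z": 0, "wx": 0, "wy": 0, "wz": 0, "gripper": 1},
])

```text
t: 3.05
tool_pos: [461.5, -81.9, 259.7]
orientation: [0.0, 0.994, 0.113, 0.0]
wrist_force: [-1.3, -0.6, -0.4]
width: -0.0
```

```bash
cat > look.py <<'E'
from h import *
import sys
s=arm.read_state(); print(s['t'],s['tool_pos'].round(1),s['orientation'].round(4),s['joints'].round(3),s['width'],s['wrist_force'])
p=arm.read_camera('wrist'); save(p,sys.argv[1]); np.savez('pics/'+sys.argv[1],**{k:p[k] for k in('frame','K','R','t')})
o,d=ray(p,(210,280)); print(o,d)
for th in sys.argv[2:]:
    print(th,[(np.round(q['confidence'],2),np.round(q['at']).tolist(),int(q['pixels'].sum())) for q in arm.silhouettes(p,th)][:4])
cv2.imwrite('pics/%s.png'%sys.argv[1],cv2.resize(p['frame'],(800,600),interpolation=cv2.INTER_CUBIC)[:,:,::-1])
E
python3 look.py w2 nut_center nut_arm pipe_end washer_seat washer_tab nut pipe
```

```text
3.05 [461.5 -81.9 259.7] [3.000e-04 9.936e-01 1.133e-01 5.000e-04] [-0.2    0.119  1.702 -0.     1.319  1.144] -0.0003886078522699546 [-1.28165628 -0.62156945 -0.39194301]
[540.5281089  -63.60949147 423.02949873] [-0.29927774 -0.07778072 -0.95105489]
nut_center [(np.float64(0.69), [64.0, 332.0], 3552), (np.float64(0.18), [111.0, 347.0], 80556)]
nut_arm [(np.float64(0.68), [59.0, 339.0], 3276), (np.float64(0.51), [18.0, 377.0], 696)]
pipe_end [(np.float64(0.98), [20.0, 374.0], 696)]
washer_seat [(np.float64(0.9), [139.0, 300.0], 4263), (np.float64(0.86), [310.0, 394.0], 995)]
washer_tab [(np.float64(0.93), [306.0, 396.0], 995), (np.float64(0.7), [141.0, 299.0], 4415)]
nut [(np.float64(0.63), [63.0, 335.0], 3186)]
pipe [(np.float64(0.64), [19.0, 377.0], 677)]
```

View pics/w2.png

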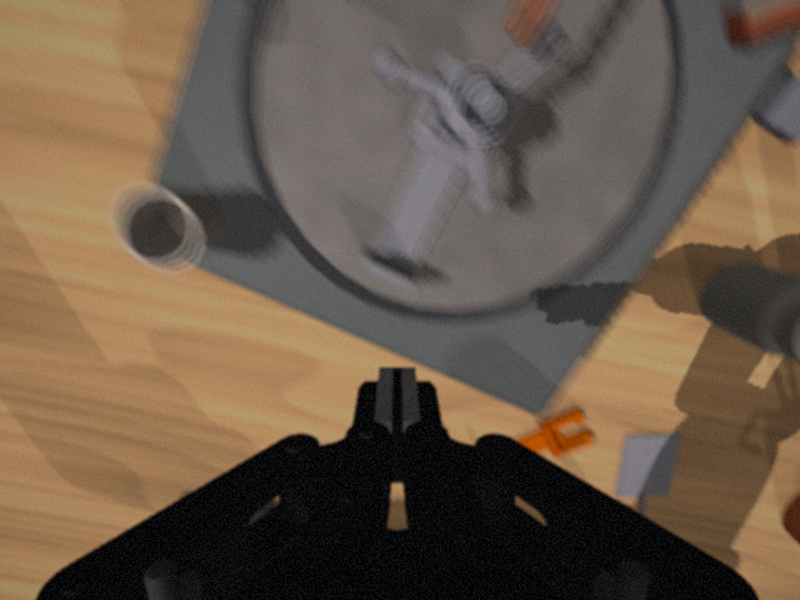

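The view is motion-blurred. The tab is near (395,255), the hub at (485,100) and the pipe end at (530,20). I'll back off, line up with the disc x axis and look again while still.

>>> arm_command([
  {"x": -0.01, "y": 0, "z": -0.005, "wx": 0, "wy": 0, "wz": 0.07, "gripper": 1},
  {"x": -0.01, "y": 0, "z": -0.005, "wx": 0, "wy": 0, "wz": 0.07, "gripper": 1},
  {"x": -0.01, "y": 0, "z": -0.005, "wx": 0, "wy": 0, "wz": 0.07, "gripper": 1},
  {"x": -0.01, "y": 0, "z": -0.005, "wx": 0, "wy": 0, "wz": 0.07, "gripper": 1},
  {"x": 0, "y": 0, "z": 0, "wx": 0, "wy": 0, "wz": 0.07, "gripper": 1},
  {"x": 0, "y": 0, "z": 0, "wx": 0, "wy": 0, "wz": 0.07, "gripper": 1},
  {"x": 0, "y": 0, "z": 0, "wx": 0, "wy": 0, "wz": 0, "gripper": 1},
  {"x": 0, "y": 0, "z": 0, "wx": 0, "wy": 0, "wz": 0, "gripper": 1},
  {"x": 0, "y": 0, "z": 0, "wx": 0, "wy": 0, "wz": 0, "gripper": 1},
  {"x": 0, "y": 0, "z": 0, "wx": 0, "wy": 0, "wz": 0, "gripper": 1},
])

```text
t: 4.7
tool_pos: [421.0, -88.5, 279.4]
orientation: [0.0, 0.995, -0.096, -0.0]
wrist_force: [-0.0, -1.2, -0.6]
width: 0.002
```

```bash
python3 look.py w3 nut_center nut_arm pipe_end washer_seat washer_tab nut
```

```text
4.7 [421.  -88.5 279.4] [ 0.      0.9953 -0.0964 -0.    ] [-0.234  0.047  1.735 -0.     1.36   1.53 ] 0.002444918045823009 [-0.03345327 -1.22362891 -0.61783226]
[ 500.75526409 -104.38728202  442.61361142] [-0.30562353  0.05210828 -0.95078987]
nut_center [(np.float64(0.92), [28.0, 253.0], 2624)]
nut_arm [(np.float64(0.89), [22.0, 258.0], 2563)]
pipe_end []
washer_seat [(np.float64(0.73), [86.0, 258.0], 4248), (np.float64(0.69), [235.0, 428.0], 1880)]
washer_tab [(np.float64(0.74), [86.0, 255.0], 4506), (np.float64(0.63), [233.0, 427.0], 1837)]
nut [(np.float64(0.89), [27.0, 255.0], 2704)]
```

View pics/w3.png

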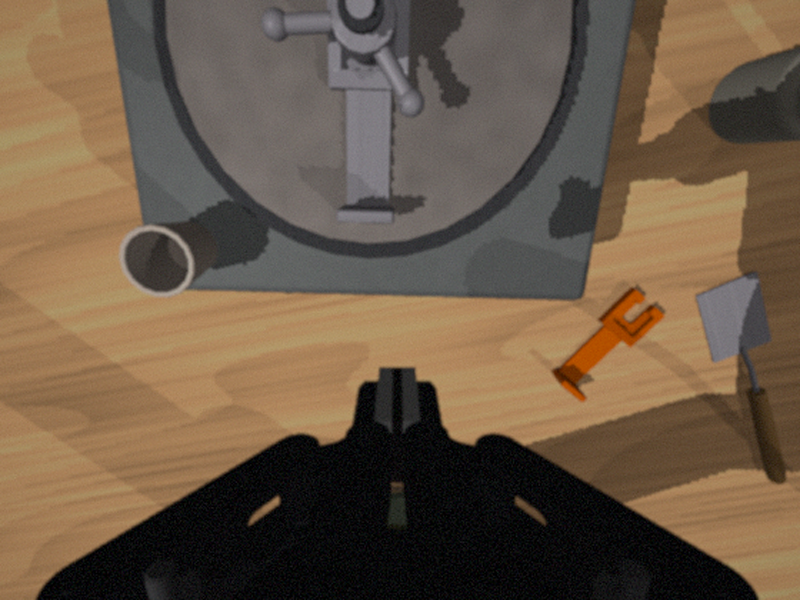

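It is sharp and aligned now. In display pixels the spindle top is at (360,10), the balls at (275,24) and (410,102), and the tab top at (366,211). The orange look-alike at (610,340) stays out of the job.

```bash
cat > m.py <<'E'
from h import *
p=dict(np.load('pics/w3.npz')); g=lambda u,v,z: onz(p,(v*.7,u*.7),z)
sp=g(360,10,215); print('spindle',sp)
b1=g(275,24,188.5);b2=g(410,102,188.5)
for b in(b1,b2):
    v=(b-sp)[:2]; print('ball',b,np.hypot(*v),np.degrees(np.arctan2(v[1],v[0])))
t=g(366,211,177); v=(t-sp)[:2]; print('tabtop',t,np.hypot(*v),np.degrees(np.arctan2(-v[1],-v[0])))
a=g(349,205,149);b=g(391,205,149);c=g(345,92,149);d=g(390,92,149);print('strip',a,b,c,d,(c+d)/2-(a+b)/2)
q=g(125,290,130);r=g(580,298,130);print('deck corner R',r, 'disc edge front',g(380,248,145))
t2=arm.read_camera('top')
for nm,(u,v),z in [('sp',(290,255),215),('b1',(218,252),188.5),('b2',(313,322),188.5),('b3',(327,210),188.5),('pe',(300,212),221),('post',(330,38),221)]:
    print(nm,onz(t2,(v/4+140,u/4+240),z).round(1))
E
python3 m.py
```

```text
spindle [ 568.713257   -100.57108725  215.        ]
ball [579.05740899 -55.59232645 188.5       ] 46.152902437414 77.04840055392943
ball [ 529.4547198  -117.42846646  188.5       ] 42.72474665590608 -156.76160610684826
tabtop [475.96326092 -80.27127004 177.        ] 94.94548094712341 -12.345427899997784
strip [479.47268896 -67.29181978 149.        ] [473.98505493 -95.2036206  149.        ] [547.35712504 -80.60111801 149.        ] [ 541.92621752 -108.22216582  149.        ] [ 67.91279933 -13.16392173   0.        ]
deck corner R [ 374.99987258 -224.22473129  130.        ] disc edge front [445.88126763 -81.54987068 145.        ]
sp [ 570.6 -102.4  215. ]
b1 [579.2 -55.3 188.5]
b2 [ 528.8 -119.2  188.5]
b3 [ 607.7 -132.   188.5]
pe [ 598.9 -109.7  221. ]
post [ 721.6 -134.9  221. ]
```

>>> arm_command([
  {"x": 0.0365, "y": 0.0064, "z": 0, "wx": 0, "wy": 0, "wz": 0, "gripper": 1},
  {"x": 0.0365, "y": 0.0064, "z": 0, "wx": 0, "wy": 0, "wz": 0, "gripper": 1},
  {"x": 0.0365, "y": 0.0064, "z": 0, "wx": 0, "wy": 0, "wz": 0, "gripper": 1},
  {"x": 0.0365, "y": 0.0064, "z": 0, "wx": 0, "wy": 0, "wz": 0, "gripper": 1},
  {"x": 0, "y": 0, "z": 0, "wx": 0, "wy": 0, "wz": -0.175, "gripper": 1},
  {"x": 0, "y": 0, "z": 0, "wx": 0, "wy": 0, "wz": -0.175, "gripper": 1},
  {"x": 0, "y": 0, "z": 0, "wx": 0, "wy": 0, "wz": -0.175, "gripper": 1},
  {"x": 0, "y": 0, "z": 0, "wx": 0, "wy": 0, "wz": -0.175, "gripper": 1},
  {"x": 0, "y": 0, "z": 0, "wx": 0, "wy": 0, "wz": -0.175, "gripper": 1},
  {"x": 0, "y": 0, "z": 0, "wx": 0, "wy": 0, "wz": -0.175, "gripper": 1},
])

```text
t: 6.35
tool_pos: [559.4, -141.6, 279.3]
orientation: [-0.0, 0.908, 0.418, -0.0]
wrist_force: [-1.4, -0.8, 0.3]
width: -0.001
```

>>> arm_command([
  {"x": 0, "y": 0, "z": 0, "wx": 0, "wy": 0, "wz": -0.174, "gripper": 1},
  {"x": 0, "y": 0, "z": 0, "wx": 0, "wy": 0, "wz": -0.174, "gripper": 1},
  {"x": 0, "y": 0, "z": 0, "wx": 0, "wy": 0, "wz": -0.173, "gripper": 1},
  {"x": 0, "y": 0, "z": 0.01, "wx": 0, "wy": 0, "wz": 0, "gripper": 1},
  {"x": 0, "y": 0, "z": 0.01, "wx": 0, "wy": 0, "wz": 0, "gripper": 1},
  {"x": 0, "y": 0, "z": 0.01, "wx": 0, "wy": 0, "wz": 0, "gripper": 1},
  {"x": 0, "y": 0, "z": 0.01, "wx": 0, "wy": 0, "wz": 0, "gripper": 1},
  {"x": 0, "y": 0, "z": 0, "wx": 0, "wy": 0, "wz": 0, "gripper": 1},
  {"x": 0, "y": 0, "z": 0, "wx": 0, "wy": 0, "wz": 0, "gripper": 1},
  {"x": 0, "y": 0, "z": 0, "wx": 0, "wy": 0, "wz": 0, "gripper": 1},
])

```text
t: 7.6
tool_pos: [559.7, -141.7, 239.9]
orientation: [0.0, 0.772, 0.636, 0.0]
wrist_force: [-0.3, 0.1, 0.5]
width: 0.002
```

```bash
python3 look.py w4; python3 - <<'E'
from h import *
p=dict(np.load('pics/w4.npz'))
# overlay predicted
f=cv2.imread('pics/w4.png'); 
ax=np.array([571,-101.5]); c,s=np.cos(np.radians(-11.2)),np.sin(np.radians(-11.2)); R=np.array([[c,-s],[s,c]])
for d,z in [((0,0),215)]+[((46*np.cos(a),46*np.sin(a)),188.5) for a in np.radians([91,-29,-149])]+[((30,0),221)]+[((-98,y),177) for y in(-18,18)]:
    X=np.r_[ax+R@np.array(d),z]; u=proj(p,X)/.7; cv2.drawMarker(f,tuple(int(v) for v in u),(0,0,255),cv2.MARKER_CROSS,14,1)
cv2.imwrite('pics/w4o.png',f)
E
```

```text
7.6 [ 559.7 -141.7  239.9] [5.000e-04 7.720e-01 6.357e-01 3.000e-04] [-0.268  0.306  1.508 -0.     1.327 -0.075] 0.0019819650372798177 [-0.33137417  0.05866319  0.51670838]
[574.68862569 -61.59022413 403.13435148] [-0.05057542 -0.30653136 -0.95058038]
```

View pics/w4o.png

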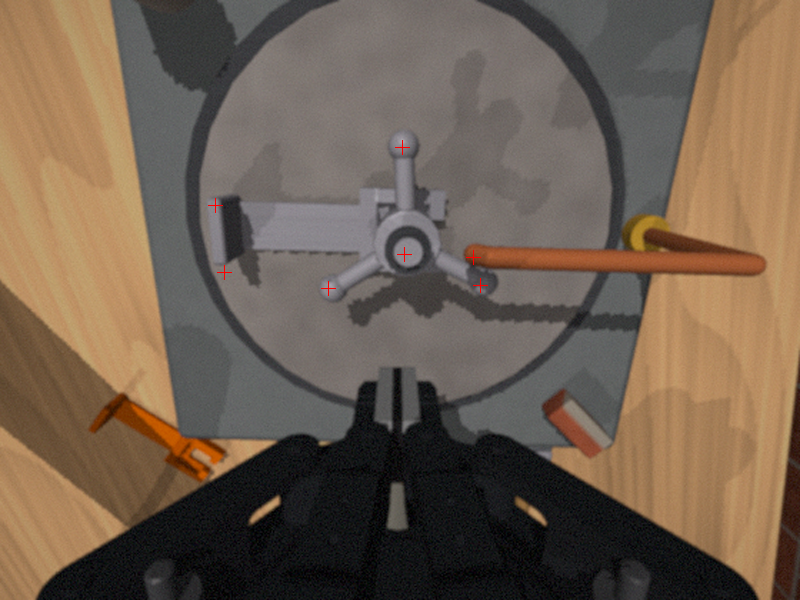

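The markers for the spindle top, the three balls and the pipe end land within about 1 mm. The tab is a few mm off, at (222,230) in the view, and will be re-measured later. Now I'll go down between the arms and start the clockwise sweep.

>>> arm_command([
  {"x": 0, "y": 0, "z": 0.015, "wx": 0, "wy": 0, "wz": 0, "gripper": 1},
  {"x": 0, "y": 0, "z": 0.015, "wx": 0, "wy": 0, "wz": 0, "gripper": 1},
  {"x": 0, "y": 0, "z": 0.015, "wx": 0, "wy": 0, "wz": 0, "gripper": 1},
  {"x": 0, "y": 0, "z": 0.012, "wx": 0, "wy": 0, "wz": 0, "gripper": 1},
  {"x": 0.0006, "y": -0.0043, "z": 0, "wx": 0, "wy": 0, "wz": 0, "gripper": 1},
  {"x": 0.001, "y": -0.0043, "z": 0, "wx": 0, "wy": 0, "wz": 0, "gripper": 1},
  {"x": 0.0015, "y": -0.0041, "z": 0, "wx": 0, "wy": 0, "wz": 0, "gripper": 1},
  {"x": 0.002, "y": -0.004, "z": 0, "wx": 0, "wy": 0, "wz": 0, "gripper": 1},
  {"x": 0.0023, "y": -0.0037, "z": 0, "wx": 0, "wy": 0, "wz": 0, "gripper": 1},
  {"x": 0.0027, "y": -0.0035, "z": 0, "wx": 0, "wy": 0, "wz": 0, "gripper": 1},
])

```text
t: 8.9
tool_pos: [537.7, -126.9, 182.6]
orientation: [0.0, 0.772, 0.636, 0.0]
wrist_force: [0.1, -0.3, -0.5]
width: 0.0
```

```bash
cat > st.py <<'E'
from h import *
s=arm.read_state(); a=np.radians(-11.2); R=np.array([[np.cos(a),-np.sin(a)],[np.sin(a),np.cos(a)]])
d=R.T@(s['tool_pos'][:2]-[571,-101.5]); f=np.r_[R.T@s['wrist_force'][:2],s['wrist_force'][2]]
print(s['t'],'disc',d.round(1),'z',s['tool_pos'][2].round(1),'r',np.hypot(*d).round(1),'phi',np.degrees(np.arctan2(d[1],d[0])).round(1),'F',f.round(1),'tq',s['ft_torque'].round(2),'yaw',np.degrees(2*np.arctan2(s['orientation'][2],s['orientation'][1])).round(1),'j',s['joints'].round(2))
E
python3 st.py
```

```text
8.9 disc [-27.8 -31.4] z 182.6 r 41.9 phi -131.5 F [ 0.1 -0.3 -0.5] tq [-0.    0.01 -0.02] yaw 78.9 j [-0.25  0.3   1.66 -0.    1.18 -0.06]
```

>>> arm_command([
  {"x": 0.0031, "y": -0.0031, "z": 0, "wx": 0, "wy": 0, "wz": 0, "gripper": 1},
  {"x": 0.0033, "y": -0.0028, "z": 0, "wx": 0, "wy": 0, "wz": 0, "gripper": 1},
  {"x": 0.0037, "y": -0.0025, "z": -0.00015, "wx": 0, "wy": 0, "wz": 0, "gripper": 1},
  {"x": 0.0038, "y": -0.0021, "z": -0.00015, "wx": 0, "wy": 0, "wz": 0, "gripper": 1},
  {"x": 0.0041, "y": -0.0016, "z": -0.00015, "wx": 0, "wy": 0, "wz": 0, "gripper": 1},
  {"x": 0.0043, "y": -0.0012, "z": -0.00015, "wx": 0, "wy": 0, "wz": 0, "gripper": 1},
  {"x": 0.0043, "y": -0.0008, "z": -0.00015, "wx": 0, "wy": 0, "wz": 0, "gripper": 1},
  {"x": 0.0044, "y": -0.0003, "z": -0.00015, "wx": 0, "wy": 0, "wz": 0, "gripper": 1},
  {"x": 0.0044, "y": 0.0002, "z": -0.00015, "wx": 0, "wy": 0, "wz": 0, "gripper": 1},
  {"x": 0.0043, "y": 0.0006, "z": -0.00015, "wx": 0, "wy": 0, "wz": 0, "gripper": 1},
])

```text
t: 10.15
tool_pos: [532.2, -85.2, 183.6]
orientation: [0.0, 0.772, 0.636, -0.0]
wrist_force: [0.7, 0.8, 0.0]
width: 0.002
```

```bash
python3 st.py; python3 look.py w5 nut
```

```text
10.15 disc [-41.2   8.4] z 183.6 r 42.0 phi 168.4 F [0.5 0.9 0. ] tq [-0.03 -0.01  0.01] yaw 78.9 j [-0.18  0.28  1.69 -0.    1.17  0.01]
10.15 [532.2 -85.2 183.6] [ 0.      0.7719  0.6357 -0.    ] [-0.18   0.281  1.688 -0.     1.172  0.013] 0.0018396210970648924 [0.65871848 0.82661017 0.0331183 ]
[547.42641429  -5.20580612 346.8454109 ] [-0.05146268 -0.30627808 -0.9506144 ]
nut [(np.float64(0.68), [253.0, 348.0], 4208)]
```

View pics/w5.png

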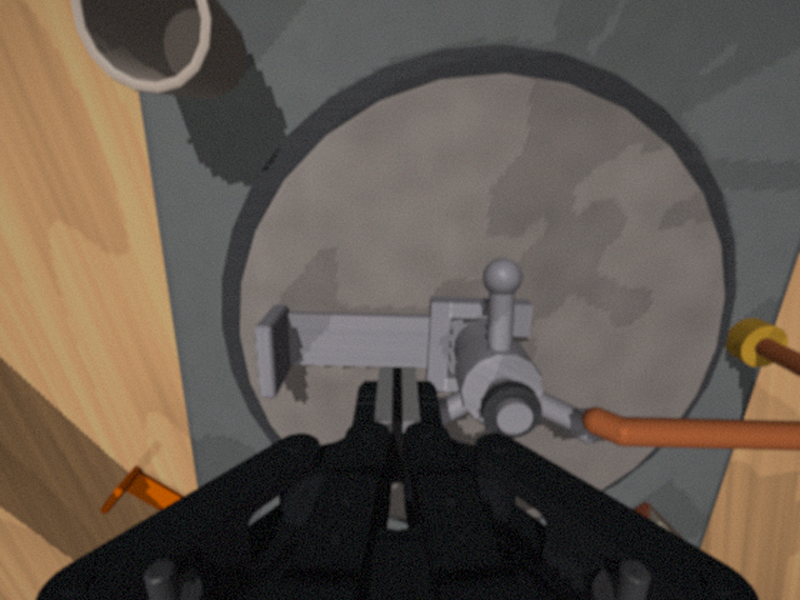

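The picture shows arms still at about +90° (ball at (503,277)) and under the pipe end at (585,425), as if the nut had not turned. I'll check this by projecting points.

```bash
python3 - <<'E'
from h import *
p=dict(np.load('pics/w5.npz'))
P=lambda X:(proj(p,X)/.7).round()
a=np.radians(-11.2); R=np.array([[np.cos(a),-np.sin(a)],[np.sin(a),np.cos(a)]])
W=lambda d,z: np.r_[R@np.array(d,float)+[571,-101.5],z]
print('tcp',P([532.2,-85.2,183.6]),'tcp z+15',P([532.2,-85.2,198.6]),'sp',P(W((0,0),215)),'pipe',P(W((30,0),221)))
for z in (188.5,192):
  for ang in (91,85,-29,-35,-149): print(z,ang,P(W((46*np.cos(np.radians(ang)),46*np.sin(np.radians(ang))),z)))
E
```

```text
tcp [398. 363.] tcp z+15 [398. 380.] sp [512. 423.] pipe [602. 433.]
188.5 91 [502. 281.]
188.5 85 [515. 281.]
188.5 -29 [583. 431.]
188.5 -35 [576. 439.]
188.5 -149 [401. 434.]
192 91 [504. 283.]
192 85 [517. 284.]
192 -29 [587. 436.]
192 -35 [579. 444.]
192 -149 [402. 439.]
```

The projections confirm the nut has not turned, so the shut fingers passed over the ball without touching it. The true tip must sit higher than the TCP reading suggests. I'll lift, go back to the same gap and enter about 13 mm deeper.

>>> arm_command([
  {"x": 0, "y": 0, "z": -0.018, "wx": 0, "wy": 0, "wz": 0, "gripper": 1},
  {"x": 0, "y": 0, "z": -0.018, "wx": 0, "wy": 0, "wz": 0, "gripper": 1},
  {"x": 0, "y": 0, "z": -0.018, "wx": 0, "wy": 0, "wz": 0, "gripper": 1},
  {"x": -0.0163, "y": 0.0101, "z": 0, "wx": 0, "wy": 0, "wz": 0, "gripper": 1},
  {"x": -0.0163, "y": 0.0101, "z": 0, "wx": 0, "wy": 0, "wz": 0, "gripper": 1},
  {"x": -0.0164, "y": 0.0101, "z": 0, "wx": 0, "wy": 0, "wz": 0, "gripper": 1},
  {"x": 0, "y": 0, "z": 0.017, "wx": 0, "wy": 0, "wz": 0, "gripper": 1},
  {"x": 0, "y": 0, "z": 0.017, "wx": 0, "wy": 0, "wz": 0, "gripper": 1},
  {"x": 0, "y": 0, "z": 0.017, "wx": 0, "wy": 0, "wz": 0, "gripper": 1},
  {"x": 0, "y": 0, "z": 0.017, "wx": 0, "wy": 0, "wz": 0, "gripper": 1},
])

```text
t: 11.5
tool_pos: [552.4, -140.6, 168.1]
orientation: [-0.001, 0.772, 0.635, -0.0]
wrist_force: [-0.3, -0.5, 0.2]
width: 0.0
```

```bash
python3 st.py; python3 - <<'E'
from h import *
p=arm.read_camera('scene'); c=p['frame'][165:265,190:310]; cv2.imwrite('pics/s2.png',cv2.resize(c,(720,600),interpolation=cv2.INTER_CUBIC)[:,:,::-1])
s=arm.read_state(); X=s['tool_pos']
f=lambda X:((proj(p,X)-[190,165])*6).round()
print('tcp',f(X),f(X+[0,0,13]))
E
```

```text
11.5 disc [-10.6 -42. ] z 168.1 r 43.3 phi -104.2 F [-0.2 -0.6  0.2] tq [-0.02 -0.02  0.  ] yaw 78.9 j [-0.27  0.34  1.64 -0.    1.16 -0.08]
tcp [261. 413.] [258. 394.]
```

View pics/s2.png

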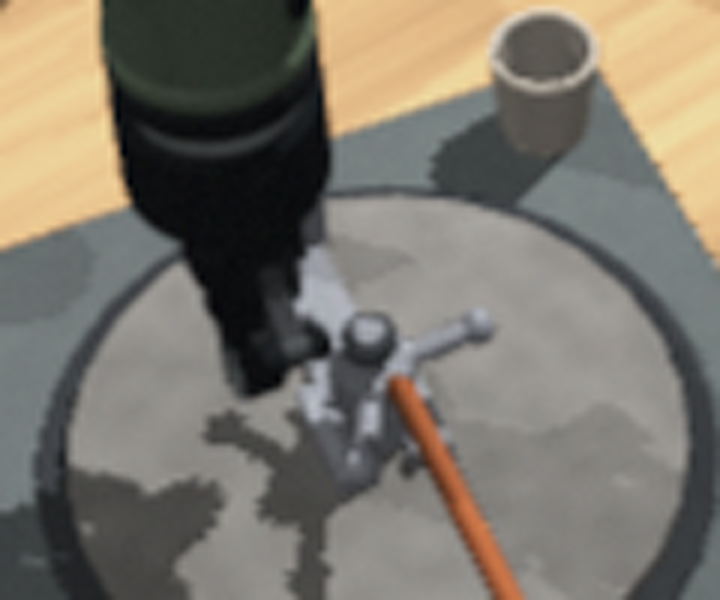

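The tip shows at about (255,390), above the projected TCP at (261,413). So the real tips sit roughly 13 mm behind the nominal TCP. I'll go 4 mm deeper and sweep.

>>> arm_command([
  {"x": 0.0019, "y": -0.0055, "z": 0.004, "wx": 0, "wy": 0, "wz": 0, "gripper": 1},
  {"x": 0.002, "y": -0.004, "z": 0, "wx": 0, "wy": 0, "wz": 0, "gripper": 1},
  {"x": 0.0023, "y": -0.0037, "z": 0, "wx": 0, "wy": 0, "wz": 0, "gripper": 1},
  {"x": 0.0027, "y": -0.0035, "z": 0, "wx": 0, "wy": 0, "wz": 0, "gripper": 1},
  {"x": 0.0031, "y": -0.0031, "z": 0, "wx": 0, "wy": 0, "wz": 0, "gripper": 1},
  {"x": 0.0033, "y": -0.0028, "z": 0, "wx": 0, "wy": 0, "wz": 0, "gripper": 1},
  {"x": 0.0037, "y": -0.0025, "z": 0, "wx": 0, "wy": 0, "wz": 0, "gripper": 1},
  {"x": 0.0038, "y": -0.0021, "z": 0, "wx": 0, "wy": 0, "wz": 0, "gripper": 1},
  {"x": 0.0041, "y": -0.0016, "z": 0, "wx": 0, "wy": 0, "wz": 0, "gripper": 1},
  {"x": 0.0043, "y": -0.0012, "z": 0, "wx": 0, "wy": 0, "wz": 0, "gripper": 1},
])

```text
t: 12.8
tool_pos: [533.0, -105.0, 167.9]
orientation: [0.005, 0.772, 0.636, 0.002]
wrist_force: [6.1, -5.4, 3.0]
width: 0.004
```

```bash
python3 st.py; cat > nut.py <<'E'
# measure ball positions by network mask of nut, wrist view: report angles of nut mask far points on z plane
from h import *
import sys
z=float(sys.argv[1]) if len(sys.argv)>1 else 190
a=np.radians(-11.2); R=np.array([[np.cos(a),-np.sin(a)],[np.sin(a),np.cos(a)]])
for n in ('wrist','top'):
    p=arm.read_camera(n); q=arm.silhouettes(p,'nut')
    for s in q[:1]:
        rc=np.argwhere(s['pixels']); D=np.array([R.T@(onz(p,x,z)[:2]-[571,-101.5]) for x in rc])
        r=np.hypot(*D.T); ph=np.degrees(np.arctan2(D[:,1],D[:,0])); k=(r>40)&(r<55)
        h,e=np.histogram(ph[k],bins=36,range=(-180,180)); print(n,round(s['confidence'],2),len(rc),[(int(e[i])+5,int(h[i])) for i in range(36) if h[i]>3])
E
python3 nut.py
```

```text
12.8 disc [-36.6 -10.8] z 167.9 r 38.1 phi -163.6 F [ 7.1 -4.1  3. ] tq [-1.06 -1.11 -0.08] yaw 79.0 j [-0.21  0.29  1.71 -0.    1.12 -0.02]
wrist 0.93 6596 [(-175, 96), (-65, 85), (-55, 179), (45, 61), (55, 464), (65, 269), (165, 137), (175, 316)]
```

Now it is working. The nut has turned about 32° clockwise at about 6 N tangential. I'll continue the arc.

>>> arm_command([
  {"x": 0.0043, "y": -0.0008, "z": 0, "wx": 0, "wy": 0, "wz": 0, "gripper": 1},
  {"x": 0.0044, "y": -0.0003, "z": 0, "wx": 0, "wy": 0, "wz": 0, "gripper": 1},
  {"x": 0.0044, "y": 0.0002, "z": 0, "wx": 0, "wy": 0, "wz": 0, "gripper": 1},
  {"x": 0.0043, "y": 0.0006, "z": 0, "wx": 0, "wy": 0, "wz": 0, "gripper": 1},
  {"x": 0.0043, "y": 0.001, "z": 0, "wx": 0, "wy": 0, "wz": 0, "gripper": 1},
  {"x": 0.0041, "y": 0.0015, "z": 0, "wx": 0, "wy": 0, "wz": 0, "gripper": 1},
  {"x": 0.004, "y": 0.002, "z": 0, "wx": 0, "wy": 0, "wz": 0, "gripper": 1},
  {"x": 0.0037, "y": 0.0023, "z": 0, "wx": 0, "wy": 0, "wz": 0, "gripper": 1},
  {"x": 0.0035, "y": 0.0027, "z": 0, "wx": 0, "wy": 0, "wz": 0, "gripper": 1},
  {"x": 0.0031, "y": 0.0031, "z": 0, "wx": 0, "wy": 0, "wz": 0, "gripper": 1},
])

```text
t: 14.25
tool_pos: [549.9, -69.6, 168.3]
orientation: [0.004, 0.772, 0.636, -0.001]
wrist_force: [-2.5, -11.7, 7.6]
width: 0.0
```

```bash
python3 st.py; python3 nut.py 191
```

```text
14.25 disc [-26.9  27.2] z 168.3 r 38.2 phi 134.6 F [ -0.2 -12.    7.6] tq [-1.81  0.21 -0.09] yaw 79.0 j [-0.14  0.31  1.68 -0.01  1.14  0.05]
wrist 0.63 3380 [(-135, 22), (-125, 85), (-5, 260), (5, 268), (15, 32), (105, 39), (115, 392), (125, 116)]
top 0.41 609 []
```

The nut has turned about 93°. The upward force (7.6 N) shows the tips are riding on the upper half of the ball, so I'll back off slightly, go 6 mm deeper and carry on.

>>> arm_command([
  {"x": -0.0057, "y": -0.0057, "z": 0, "wx": 0, "wy": 0, "wz": 0, "gripper": 1},
  {"x": 0, "y": 0, "z": 0.006, "wx": 0, "wy": 0, "wz": 0, "gripper": 1},
  {"x": 0.0057, "y": 0.0057, "z": 0, "wx": 0, "wy": 0, "wz": 0, "gripper": 1},
  {"x": 0.0028, "y": 0.0033, "z": 0, "wx": 0, "wy": 0, "wz": 0, "gripper": 1},
  {"x": 0.0025, "y": 0.0037, "z": 0, "wx": 0, "wy": 0, "wz": 0, "gripper": 1},
  {"x": 0.0021, "y": 0.0038, "z": 0, "wx": 0, "wy": 0, "wz": 0, "gripper": 1},
  {"x": 0.0016, "y": 0.0041, "z": 0, "wx": 0, "wy": 0, "wz": 0, "gripper": 1},
  {"x": 0.0012, "y": 0.0043, "z": 0, "wx": 0, "wy": 0, "wz": 0, "gripper": 1},
  {"x": 0.0008, "y": 0.0043, "z": 0, "wx": 0, "wy": 0, "wz": 0, "gripper": 1},
  {"x": 0.0003, "y": 0.0044, "z": 0, "wx": 0, "wy": 0, "wz": 0, "gripper": 1},
])

```text
t: 15.7
tool_pos: [575.6, -59.6, 158.6]
orientation: [-0.003, 0.772, 0.636, -0.003]
wrist_force: [-7.1, 0.4, 2.4]
width: 0.004
```

```bash
python3 st.py; python3 nut.py 192; python3 st.py
```

```text
15.7 disc [-3.6 42. ] z 158.6 r 42.1 phi 94.9 F [-7.1 -0.9  2.4] tq [-0.07  1.09 -0.11] yaw 79.0 j [-0.12  0.37  1.63 -0.    1.16  0.07]
wrist 0.69 892 [(65, 329), (75, 320)]
top 0.57 75 []
15.9 disc [-3.1 42.4] z 158.6 r 42.6 phi 94.2 F [-5.7  0.   1.2] tq [-0.02  0.82  0.01] yaw 79.0 j [-0.12  0.37  1.63  0.    1.15  0.07]
```

>>> arm_command([
  {"x": -0.0002, "y": 0.0044, "z": -0.0003, "wx": 0, "wy": 0, "wz": 0, "gripper": 1},
  {"x": -0.0006, "y": 0.0043, "z": -0.0003, "wx": 0, "wy": 0, "wz": 0, "gripper": 1},
  {"x": -0.001, "y": 0.0043, "z": -0.0003, "wx": 0, "wy": 0, "wz": 0, "gripper": 1},
  {"x": -0.0015, "y": 0.0041, "z": -0.0003, "wx": 0, "wy": 0, "wz": 0, "gripper": 1},
  {"x": -0.002, "y": 0.004, "z": -0.0003, "wx": 0, "wy": 0, "wz": 0, "gripper": 1},
  {"x": -0.0023, "y": 0.0037, "z": -0.0003, "wx": 0, "wy": 0, "wz": 0, "gripper": 1},
  {"x": -0.0027, "y": 0.0035, "z": -0.0003, "wx": 0, "wy": 0, "wz": 0, "gripper": 1},
  {"x": -0.0031, "y": 0.0031, "z": 0, "wx": 0, "wy": 0, "wz": 0, "gripper": 1},
  {"x": 0, "y": 0, "z": 0, "wx": 0, "wy": 0, "wz": 0, "gripper": 1},
  {"x": 0.0058, "y": -0.0055, "z": 0, "wx": 0, "wy": 0, "wz": 0, "gripper": 1},
])

```text
t: 17.15
tool_pos: [602.4, -71.9, 160.8]
orientation: [-0.001, 0.772, 0.636, -0.0]
wrist_force: [0.4, 0.4, -0.4]
width: -0.0
```

```bash
python3 st.py; python3 nut.py 193
```

```text
17.15 disc [25.1 35.1] z 160.8 r 43.2 phi 54.5 F [ 0.3  0.5 -0.4] tq [-0.05 -0.01 -0.01] yaw 78.9 j [-0.14  0.4   1.56  0.    1.18  0.05]
wrist 0.74 1949 [(25, 116), (35, 19), (125, 36), (135, 335), (145, 294), (155, 14)]
top 0.22 6810 [(-45, 9), (-35, 15), (-25, 15), (-15, 12), (65, 5), (75, 11), (85, 14), (95, 9)]
```

The nut has now turned about 190°, with no residual force. Next I'll regrip behind the arm at -100°.

>>> arm_command([
  {"x": 0, "y": 0, "z": -0.022, "wx": 0, "wy": 0, "wz": 0, "gripper": 1},
  {"x": 0, "y": 0, "z": -0.022, "wx": 0, "wy": 0, "wz": 0, "gripper": 1},
  {"x": 0, "y": 0, "z": -0.022, "wx": 0, "wy": 0, "wz": 0, "gripper": 1},
  {"x": 0, "y": 0, "z": -0.022, "wx": 0, "wy": 0, "wz": 0, "gripper": 1},
  {"x": -0.0236, "y": -0.0014, "z": 0, "wx": 0, "wy": 0, "wz": 0, "gripper": 1},
  {"x": -0.0236, "y": -0.0014, "z": 0, "wx": 0, "wy": 0, "wz": 0, "gripper": 1},
  {"x": -0.0236, "y": -0.0014, "z": 0, "wx": 0, "wy": 0, "wz": 0, "gripper": 1},
  {"x": 0, "y": 0, "z": 0, "wx": 0, "wy": 0, "wz": 0, "gripper": 1},
  {"x": 0, "y": 0, "z": 0, "wx": 0, "wy": 0, "wz": 0, "gripper": 1},
  {"x": 0, "y": 0, "z": 0, "wx": 0, "wy": 0, "wz": 0, "gripper": 1},
])

```text
t: 18.6
tool_pos: [584.9, -140.6, 249.7]
orientation: [0.0, 0.772, 0.636, 0.0]
wrist_force: [-0.2, 0.0, -0.7]
width: 0.001
```

```bash
python3 st.py; python3 nut.py 194; python3 look.py w6; python3 - <<'E'
from h import *
p=dict(np.load('pics/w6.npz')); f=cv2.imread('pics/w6.png')
a=np.radians(-11.2); R=np.array([[np.cos(a),-np.sin(a)],[np.sin(a),np.cos(a)]])
for d,z in [((0,0),215),((30,0),221),((-98,0),177)]+[((46*np.cos(a),46*np.sin(a)),194) for a in np.radians([-100,20,140])]:
    u=proj(p,np.r_[R@np.array(d)+[571,-101.5],z])/.7; cv2.drawMarker(f,tuple(int(v) for v in u),(0,0,255),cv2.MARKER_CROSS,14,1)
cv2.imwrite('pics/w6o.png',f)
E
```

```text
18.6 disc [ 21.2 -35.7] z 249.7 r 41.5 phi -59.3 F [-0.2 -0.  -0.7] tq [ 0.03 -0.    0.03] yaw 79.0 j [-0.26  0.34  1.43  0.    1.37 -0.06]
wrist 0.82 3076 [(-105, 73), (-95, 142), (-85, 23), (15, 117), (25, 209), (35, 7), (125, 5), (135, 184), (145, 150)]
top 0.51 135 [(-95, 4), (15, 10), (25, 12), (135, 7), (145, 9)]
18.8 [ 584.7 -140.9  249.7] [1.000e-04 7.717e-01 6.360e-01 0.000e+00] [-0.256  0.341  1.431 -0.     1.369 -0.063] -0.0025056179434866485 [-0.28366731 -0.39585637 -0.31827185]
[599.85185244 -60.88981332 412.93726799] [-0.05124796 -0.30625208 -0.95063437]
```

View pics/w6o.png

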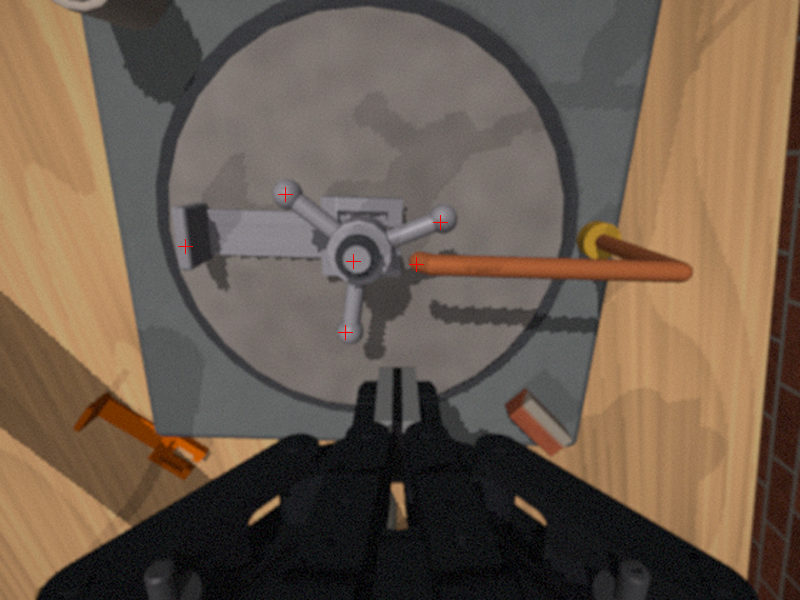

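The balls are at -97°, 23° and 143°, so the total turn is about 188°, and everything else is undisturbed. Now down for the second stroke.

>>> arm_command([
  {"x": 0, "y": 0, "z": 0.022, "wx": 0, "wy": 0, "wz": 0, "gripper": 1},
  {"x": 0, "y": 0, "z": 0.022, "wx": 0, "wy": 0, "wz": 0, "gripper": 1},
  {"x": 0, "y": 0, "z": 0.022, "wx": 0, "wy": 0, "wz": 0, "gripper": 1},
  {"x": 0, "y": 0, "z": 0.022, "wx": 0, "wy": 0, "wz": 0, "gripper": 1},
  {"x": -0.002, "y": -0.0039, "z": 0, "wx": 0, "wy": 0, "wz": 0, "gripper": 1},
  {"x": -0.0015, "y": -0.0041, "z": 0, "wx": 0, "wy": 0, "wz": 0, "gripper": 1},
  {"x": -0.0012, "y": -0.0043, "z": 0, "wx": 0, "wy": 0, "wz": 0, "gripper": 1},
  {"x": -0.0007, "y": -0.0043, "z": 0, "wx": 0, "wy": 0, "wz": 0, "gripper": 1},
  {"x": -0.0002, "y": -0.0044, "z": 0, "wx": 0, "wy": 0, "wz": 0, "gripper": 1},
  {"x": 0.0002, "y": -0.0044, "z": 0, "wx": 0, "wy": 0, "wz": 0, "gripper": 1},
])

```text
t: 20.1
tool_pos: [561.8, -142.1, 164.1]
orientation: [0.003, 0.772, 0.635, 0.003]
wrist_force: [6.5, 0.9, 1.0]
width: -0.001
```

```bash
python3 st.py; python3 nut.py 195; python3 st.py
```

```text
20.1 disc [ -1.1 -41.6] z 164.1 r 41.6 phi -91.5 F [6.2 2.2 1. ] tq [ 0.1  -1.14 -0.07] yaw 78.9 j [-0.27  0.35  1.63  0.    1.15 -0.08]
wrist 0.63 7623 [(-125, 200), (-115, 286), (-5, 187), (5, 496), (15, 93), (115, 542), (125, 449)]
20.3 disc [ -1.6 -41.6] z 164.2 r 41.7 phi -92.2 F [5.2 1.6 0.8] tq [ 0.13 -0.94 -0.01] yaw 78.9 j [-0.27  0.35  1.63  0.    1.15 -0.08]
```

>>> arm_command([
  {"x": 0.0007, "y": -0.0043, "z": 0, "wx": 0, "wy": 0, "wz": 0, "gripper": 1},
  {"x": 0.0012, "y": -0.0043, "z": 0, "wx": 0, "wy": 0, "wz": 0, "gripper": 1},
  {"x": 0.0015, "y": -0.0041, "z": 0, "wx": 0, "wy": 0, "wz": 0, "gripper": 1},
  {"x": 0.002, "y": -0.0039, "z": 0, "wx": 0, "wy": 0, "wz": 0, "gripper": 1},
  {"x": 0.0024, "y": -0.0037, "z": 0, "wx": 0, "wy": 0, "wz": 0, "gripper": 1},
  {"x": 0.0028, "y": -0.0034, "z": 0, "wx": 0, "wy": 0, "wz": 0, "gripper": 1},
  {"x": 0.0031, "y": -0.0031, "z": 0, "wx": 0, "wy": 0, "wz": 0, "gripper": 1},
  {"x": 0.0034, "y": -0.0028, "z": 0, "wx": 0, "wy": 0, "wz": 0, "gripper": 1},
  {"x": 0.0037, "y": -0.0024, "z": 0, "wx": 0, "wy": 0, "wz": 0, "gripper": 1},
  {"x": 0.0039, "y": -0.002, "z": 0, "wx": 0, "wy": 0, "wz": 0, "gripper": 1},
])

```text
t: 21.55
tool_pos: [534.3, -113.0, 164.3]
orientation: [0.006, 0.772, 0.636, 0.003]
wrist_force: [9.1, -5.6, -0.8]
width: 0.0
```

```bash
python3 st.py; python3 nut.py 196; python3 st.py
```

```text
21.55 disc [-33.7 -18.4] z 164.3 r 38.5 phi -151.3 F [10.1 -3.8 -0.8] tq [-0.86 -1.51 -0.17] yaw 78.9 j [-0.23  0.3   1.71 -0.    1.12 -0.03]
wrist 0.88 7524 [(-175, 346), (-165, 105), (-65, 32), (-55, 316), (-45, 185), (55, 150), (65, 579), (75, 232), (175, 176)]
21.75 disc [-34.1 -18.3] z 164.3 r 38.8 phi -151.8 F [ 7.4 -2.7 -0.1] tq [-0.71 -1.24 -0.04] yaw 78.9 j [-0.23  0.3   1.71 -0.    1.12 -0.03]
```

The total turn is about 265°. The stop can come any time from about 290°, so I'll use smaller steps from here and watch the force.

>>> arm_command([
  {"x": 0.002, "y": -0.0008, "z": 0, "wx": 0, "wy": 0, "wz": 0, "gripper": 1},
  {"x": 0.0021, "y": -0.0007, "z": 0, "wx": 0, "wy": 0, "wz": 0, "gripper": 1},
  {"x": 0.0021, "y": -0.0007, "z": 0, "wx": 0, "wy": 0, "wz": 0, "gripper": 1},
  {"x": 0.0022, "y": -0.0005, "z": 0, "wx": 0, "wy": 0, "wz": 0, "gripper": 1},
  {"x": 0.0021, "y": -0.0004, "z": 0, "wx": 0, "wy": 0, "wz": 0, "gripper": 1},
  {"x": 0.0022, "y": -0.0003, "z": 0, "wx": 0, "wy": 0, "wz": 0, "gripper": 1},
  {"x": 0, "y": 0, "z": 0, "wx": 0, "wy": 0, "wz": 0, "gripper": 1},
  {"x": 0, "y": 0, "z": 0, "wx": 0, "wy": 0, "wz": 0, "gripper": 1},
  {"x": 0, "y": 0, "z": 0, "wx": 0, "wy": 0, "wz": 0, "gripper": 1},
  {"x": 0, "y": 0, "z": 0, "wx": 0, "wy": 0, "wz": 0, "gripper": 1},
])

```text
t: 23.0
tool_pos: [529.9, -99.8, 163.3]
orientation: [0.003, 0.772, 0.636, 0.0]
wrist_force: [2.8, -4.6, 1.0]
width: 0.0
```

```bash
python3 st.py; python3 nut.py 196.5
```

```text
23.0 disc [-40.6  -6.3] z 163.3 r 41.1 phi -171.2 F [ 3.7 -3.9  1. ] tq [-0.75 -0.35 -0.01] yaw 79.0 j [-0.21  0.3   1.72 -0.    1.12 -0.01]
wrist 0.82 7145 [(35, 83), (45, 520), (55, 361), (155, 192), (165, 399), (175, 138)]
top 0.31 682 []
```

>>> arm_command([
  {"x": 0.0011, "y": 0, "z": 0, "wx": 0, "wy": 0, "wz": 0, "gripper": 1},
  {"x": 0.0011, "y": 0, "z": 0, "wx": 0, "wy": 0, "wz": 0, "gripper": 1},
  {"x": 0.0011, "y": 0, "z": 0, "wx": 0, "wy": 0, "wz": 0, "gripper": 1},
  {"x": 0.0011, "y": 0, "z": 0, "wx": 0, "wy": 0, "wz": 0, "gripper": 1},
  {"x": 0.0011, "y": 0, "z": 0, "wx": 0, "wy": 0, "wz": 0, "gripper": 1},
  {"x": 0.0011, "y": 0, "z": 0, "wx": 0, "wy": 0, "wz": 0, "gripper": 1},
  {"x": 0, "y": 0, "z": 0, "wx": 0, "wy": 0, "wz": 0, "gripper": 1},
  {"x": 0, "y": 0, "z": 0, "wx": 0, "wy": 0, "wz": 0, "gripper": 1},
  {"x": 0, "y": 0, "z": 0, "wx": 0, "wy": 0, "wz": 0, "gripper": 1},
  {"x": 0, "y": 0, "z": 0, "wx": 0, "wy": 0, "wz": 0, "gripper": 1},
])

```text
t: 24.45
tool_pos: [530.7, -93.6, 163.2]
orientation: [0.002, 0.772, 0.636, -0.0]
wrist_force: [0.5, -5.4, 1.4]
width: 0.001
```

>>> arm_command([
  {"x": 0.0011, "y": 0.0001, "z": 0, "wx": 0, "wy": 0, "wz": 0, "gripper": 1},
  {"x": 0.0011, "y": 0.0001, "z": 0, "wx": 0, "wy": 0, "wz": 0, "gripper": 1},
  {"x": 0.0011, "y": 0.0001, "z": 0, "wx": 0, "wy": 0, "wz": 0, "gripper": 1},
  {"x": 0.0011, "y": 0.0002, "z": 0, "wx": 0, "wy": 0, "wz": 0, "gripper": 1},
  {"x": 0.0011, "y": 0.0002, "z": 0, "wx": 0, "wy": 0, "wz": 0, "gripper": 1},
  {"x": 0.0011, "y": 0.0002, "z": 0, "wx": 0, "wy": 0, "wz": 0, "gripper": 1},
  {"x": 0, "y": 0, "z": 0, "wx": 0, "wy": 0, "wz": 0, "gripper": 1},
  {"x": 0, "y": 0, "z": 0, "wx": 0, "wy": 0, "wz": 0, "gripper": 1},
  {"x": 0, "y": 0, "z": 0, "wx": 0, "wy": 0, "wz": 0, "gripper": 1},
  {"x": 0, "y": 0, "z": 0, "wx": 0, "wy": 0, "wz": 0, "gripper": 1},
])

```text
t: 25.7
tool_pos: [532.3, -87.4, 163.2]
orientation: [0.002, 0.772, 0.636, -0.001]
wrist_force: [-0.9, -6.7, 1.7]
width: -0.001
```

>>> arm_command([
  {"x": 0.0011, "y": 0.0003, "z": 0, "wx": 0, "wy": 0, "wz": 0, "gripper": 1},
  {"x": 0.0011, "y": 0.0003, "z": 0, "wx": 0, "wy": 0, "wz": 0, "gripper": 1},
  {"x": 0.0011, "y": 0.0003, "z": 0, "wx": 0, "wy": 0, "wz": 0, "gripper": 1},
  {"x": 0.0011, "y": 0.0003, "z": 0, "wx": 0, "wy": 0, "wz": 0, "gripper": 1},
  {"x": 0.001, "y": 0.0003, "z": 0, "wx": 0, "wy": 0, "wz": 0, "gripper": 1},
  {"x": 0.001, "y": 0.0004, "z": 0, "wx": 0, "wy": 0, "wz": 0, "gripper": 1},
  {"x": 0, "y": 0, "z": 0, "wx": 0, "wy": 0, "wz": 0, "gripper": 1},
  {"x": 0, "y": 0, "z": 0, "wx": 0, "wy": 0, "wz": 0, "gripper": 1},
  {"x": 0, "y": 0, "z": 0, "wx": 0, "wy": 0, "wz": 0, "gripper": 1},
  {"x": 0, "y": 0, "z": 0, "wx": 0, "wy": 0, "wz": 0, "gripper": 1},
])

```text
t: 26.95
tool_pos: [534.8, -81.6, 163.1]
orientation: [0.002, 0.772, 0.636, -0.001]
wrist_force: [-0.9, -6.2, 2.8]
width: -0.005
```

```bash
python3 st.py; python3 nut.py 197
```

```text
26.95 disc [-39.4  12.5] z 163.1 r 41.3 phi 162.4 F [ 0.3 -6.3  2.8] tq [-1.04  0.22 -0.1 ] yaw 79.0 j [-0.17  0.3   1.72 -0.01  1.12  0.03]
wrist 0.63 5935 [(15, 301), (25, 396), (35, 93), (125, 15), (135, 404), (145, 284)]
```

>>> arm_command([
  {"x": 0.001, "y": 0.0004, "z": 0, "wx": 0, "wy": 0, "wz": 0, "gripper": 1},
  {"x": 0.001, "y": 0.0004, "z": 0, "wx": 0, "wy": 0, "wz": 0, "gripper": 1},
  {"x": 0.001, "y": 0.0005, "z": 0, "wx": 0, "wy": 0, "wz": 0, "gripper": 1},
  {"x": 0.001, "y": 0.0005, "z": 0, "wx": 0, "wy": 0, "wz": 0, "gripper": 1},
  {"x": 0.001, "y": 0.0005, "z": 0, "wx": 0, "wy": 0, "wz": 0, "gripper": 1},
  {"x": 0.0009, "y": 0.0005, "z": 0, "wx": 0, "wy": 0, "wz": 0, "gripper": 1},
  {"x": 0, "y": 0, "z": 0, "wx": 0, "wy": 0, "wz": 0, "gripper": 1},
  {"x": 0, "y": 0, "z": 0, "wx": 0, "wy": 0, "wz": 0, "gripper": 1},
  {"x": 0, "y": 0, "z": 0, "wx": 0, "wy": 0, "wz": 0, "gripper": 1},
  {"x": 0, "y": 0, "z": 0, "wx": 0, "wy": 0, "wz": 0, "gripper": 1},
])

```text
t: 28.4
tool_pos: [538.1, -76.1, 162.9]
orientation: [0.001, 0.772, 0.636, -0.002]
wrist_force: [-2.4, -5.4, 2.2]
width: -0.002
```

>>> arm_command([
  {"x": 0.0009, "y": 0.0006, "z": 0, "wx": 0, "wy": 0, "wz": 0, "gripper": 1},
  {"x": 0.0009, "y": 0.0006, "z": 0, "wx": 0, "wy": 0, "wz": 0, "gripper": 1},
  {"x": 0.0009, "y": 0.0006, "z": 0, "wx": 0, "wy": 0, "wz": 0, "gripper": 1},
  {"x": 0.0009, "y": 0.0006, "z": 0, "wx": 0, "wy": 0, "wz": 0, "gripper": 1},
  {"x": 0.0009, "y": 0.0007, "z": 0, "wx": 0, "wy": 0, "wz": 0, "gripper": 1},
  {"x": 0.0009, "y": 0.0007, "z": 0, "wx": 0, "wy": 0, "wz": 0, "gripper": 1},
  {"x": 0, "y": 0, "z": 0, "wx": 0, "wy": 0, "wz": 0, "gripper": 1},
  {"x": 0, "y": 0, "z": 0, "wx": 0, "wy": 0, "wz": 0, "gripper": 1},
  {"x": 0, "y": 0, "z": 0, "wx": 0, "wy": 0, "wz": 0, "gripper": 1},
  {"x": 0, "y": 0, "z": 0, "wx": 0, "wy": 0, "wz": 0, "gripper": 1},
])

```text
t: 29.65
tool_pos: [542.4, -71.1, 162.8]
orientation: [0.0, 0.772, 0.636, -0.002]
wrist_force: [-4.4, -4.2, 2.9]
width: -0.001
```

>>> arm_command([
  {"x": 0.0008, "y": 0.0007, "z": 0, "wx": 0, "wy": 0, "wz": 0, "gripper": 1},
  {"x": 0.0008, "y": 0.0007, "z": 0, "wx": 0, "wy": 0, "wz": 0, "gripper": 1},
  {"x": 0.0008, "y": 0.0007, "z": 0, "wx": 0, "wy": 0, "wz": 0, "gripper": 1},
  {"x": 0.0008, "y": 0.0008, "z": 0, "wx": 0, "wy": 0, "wz": 0, "gripper": 1},
  {"x": 0.0008, "y": 0.0008, "z": 0, "wx": 0, "wy": 0, "wz": 0, "gripper": 1},
  {"x": 0.0008, "y": 0.0008, "z": 0, "wx": 0, "wy": 0, "wz": 0, "gripper": 1},
  {"x": 0, "y": 0, "z": 0, "wx": 0, "wy": 0, "wz": 0, "gripper": 1},
  {"x": 0, "y": 0, "z": 0, "wx": 0, "wy": 0, "wz": 0, "gripper": 1},
  {"x": 0, "y": 0, "z": 0, "wx": 0, "wy": 0, "wz": 0, "gripper": 1},
  {"x": 0, "y": 0, "z": 0, "wx": 0, "wy": 0, "wz": 0, "gripper": 1},
])

```text
t: 30.9
tool_pos: [547.3, -66.9, 162.7]
orientation: [-0.0, 0.772, 0.636, -0.002]
wrist_force: [-4.1, -4.3, 2.8]
width: 0.003
```

```bash
python3 st.py; python3 nut.py 197.5
```

```text
30.9 disc [-29.9  29.3] z 162.7 r 41.9 phi 135.6 F [-3.2 -5.   2.8] tq [-0.61  0.63 -0.03] yaw 79.0 j [-0.14  0.32  1.69 -0.    1.14  0.05]
wrist 0.79 2648 [(-15, 8), (-5, 247), (5, 139), (105, 367), (115, 378)]
top 0.56 40 [(-125, 8)]
```

>>> arm_command([
  {"x": 0.0007, "y": 0.0008, "z": 0, "wx": 0, "wy": 0, "wz": 0, "gripper": 1},
  {"x": 0.0007, "y": 0.0008, "z": 0, "wx": 0, "wy": 0, "wz": 0, "gripper": 1},
  {"x": 0.0007, "y": 0.0009, "z": 0, "wx": 0, "wy": 0, "wz": 0, "gripper": 1},
  {"x": 0.0007, "y": 0.0009, "z": 0, "wx": 0, "wy": 0, "wz": 0, "gripper": 1},
  {"x": 0.0006, "y": 0.0009, "z": 0, "wx": 0, "wy": 0, "wz": 0, "gripper": 1},
  {"x": 0.0006, "y": 0.0009, "z": 0, "wx": 0, "wy": 0, "wz": 0, "gripper": 1},
  {"x": 0, "y": 0, "z": 0, "wx": 0, "wy": 0, "wz": 0, "gripper": 1},
  {"x": 0, "y": 0, "z": 0, "wx": 0, "wy": 0, "wz": 0, "gripper": 1},
  {"x": 0, "y": 0, "z": 0, "wx": 0, "wy": 0, "wz": 0, "gripper": 1},
  {"x": 0, "y": 0, "z": 0, "wx": 0, "wy": 0, "wz": 0, "gripper": 1},
])

```text
t: 32.35
tool_pos: [553.0, -64.2, 162.6]
orientation: [-0.0, 0.772, 0.636, -0.002]
wrist_force: [-4.0, -4.4, 1.9]
width: -0.0
```

>>> arm_command([
  {"x": 0.0006, "y": 0.0009, "z": 0, "wx": 0, "wy": 0, "wz": 0, "gripper": 1},
  {"x": 0.0006, "y": 0.0009, "z": 0, "wx": 0, "wy": 0, "wz": 0, "gripper": 1},
  {"x": 0.0005, "y": 0.001, "z": 0, "wx": 0, "wy": 0, "wz": 0, "gripper": 1},
  {"x": 0.0005, "y": 0.001, "z": 0, "wx": 0, "wy": 0, "wz": 0, "gripper": 1},
  {"x": 0.0005, "y": 0.001, "z": 0, "wx": 0, "wy": 0, "wz": 0, "gripper": 1},
  {"x": 0.0005, "y": 0.001, "z": 0, "wx": 0, "wy": 0, "wz": 0, "gripper": 1},
  {"x": 0, "y": 0, "z": 0, "wx": 0, "wy": 0, "wz": 0, "gripper": 1},
  {"x": 0, "y": 0, "z": 0, "wx": 0, "wy": 0, "wz": 0, "gripper": 1},
  {"x": 0, "y": 0, "z": 0, "wx": 0, "wy": 0, "wz": 0, "gripper": 1},
  {"x": 0, "y": 0, "z": 0, "wx": 0, "wy": 0, "wz": 0, "gripper": 1},
])

```text
t: 33.6
tool_pos: [557.3, -63.0, 162.3]
orientation: [-0.001, 0.772, 0.636, -0.005]
wrist_force: [-7.9, -6.6, 5.0]
width: -0.0
```

```bash
python3 st.py; python3 nut.py 198
```

```text
33.6 disc [-20.9  35.1] z 162.3 r 40.9 phi 120.8 F [-6.4 -8.   5. ] tq [-1.06  1.37 -0.05] yaw 79.0 j [-0.13  0.34  1.67 -0.01  1.15  0.07]
wrist 0.71 1650 [(85, 78), (95, 462), (105, 171)]
top 0.51 79 [(-145, 7), (-135, 7)]
```

The force jumped from 5.9 to 10 N and the motion fell short (4.5 mm instead of 6.3), so this is probably the stop. A 1.5 mm nudge will confirm it.

>>> arm_command([
  {"x": 0.0004, "y": 0.0007, "z": 0, "wx": 0, "wy": 0, "wz": 0, "gripper": 1},
  {"x": 0.0004, "y": 0.0006, "z": 0, "wx": 0, "wy": 0, "wz": 0, "gripper": 1},
  {"x": 0, "y": 0, "z": 0, "wx": 0, "wy": 0, "wz": 0, "gripper": 1},
  {"x": 0, "y": 0, "z": 0, "wx": 0, "wy": 0, "wz": 0, "gripper": 1},
  {"x": 0, "y": 0, "z": 0, "wx": 0, "wy": 0, "wz": 0, "gripper": 1},
  {"x": 0, "y": 0, "z": 0, "wx": 0, "wy": 0, "wz": 0, "gripper": 1},
  {"x": 0, "y": 0, "z": 0, "wx": 0, "wy": 0, "wz": 0, "gripper": 1},
  {"x": 0, "y": 0, "z": 0, "wx": 0, "wy": 0, "wz": 0, "gripper": 1},
  {"x": 0, "y": 0, "z": 0, "wx": 0, "wy": 0, "wz": 0, "gripper": 1},
  {"x": 0, "y": 0, "z": 0, "wx": 0, "wy": 0, "wz": 0, "gripper": 1},
])

```text
t: 35.05
tool_pos: [557.6, -62.8, 162.2]
orientation: [-0.002, 0.772, 0.636, -0.006]
wrist_force: [-11.1, -6.8, 5.5]
width: 0.002
```

The nudge moved it only 0.4 mm while the force rose to 13 N, so the nut is on the stop after about 354° of turn (a 9.8 mm rise). I'll back off, lift, and turn the tool for the tab push.

>>> arm_command([
  {"x": -0.0062, "y": -0.0103, "z": 0, "wx": 0, "wy": 0, "wz": 0, "gripper": 1},
  {"x": 0, "y": 0, "z": -0.022, "wx": 0, "wy": 0, "wz": 0, "gripper": 1},
  {"x": 0, "y": 0, "z": -0.022, "wx": 0, "wy": 0, "wz": 0, "gripper": 1},
  {"x": 0, "y": 0, "z": -0.022, "wx": 0, "wy": 0, "wz": 0, "gripper": 1},
  {"x": 0, "y": 0, "z": -0.005, "wx": 0, "wy": 0, "wz": 0.175, "gripper": 1},
  {"x": 0, "y": 0, "z": -0.005, "wx": 0, "wy": 0, "wz": 0.175, "gripper": 1},
  {"x": 0, "y": 0, "z": -0.005, "wx": 0, "wy": 0, "wz": 0.175, "gripper": 1},
  {"x": 0, "y": 0, "z": -0.005, "wx": 0, "wy": 0, "wz": 0.175, "gripper": 1},
  {"x": 0, "y": 0, "z": 0, "wx": 0, "wy": 0, "wz": 0.175, "gripper": 1},
  {"x": 0, "y": 0, "z": 0, "wx": 0, "wy": 0, "wz": 0.175, "gripper": 1},
])

```text
t: 36.3
tool_pos: [551.4, -64.1, 248.4]
orientation: [-0.0, 0.987, 0.16, 0.0]
wrist_force: [0.4, -0.2, -0.3]
width: 0.001
```

```bash
python3 st.py; python3 nut.py 198; python3 - <<'E'
from h import *
# tab position from w6 and w4 still frames (display px): inner-face top edge ends
a=np.radians(-11.2); R=np.array([[np.cos(a),-np.sin(a)],[np.sin(a),np.cos(a)]])
for n,pts in (('w6',[((185,206),177),((192,268),177),((207,206),149),((209,258),149)]),('w4',[((222,198),177),((228,262),177)])):
    p=dict(np.load('pics/%s.npz'%n))
    for (u,v),z in pts: print(n,z,(R.T@(onz(p,(v*.7,u*.7),z)[:2]-[571,-101.5])).round(1))
E
```

```text
36.3 disc [-26.5  32.9] z 248.4 r 42.3 phi 128.9 F [ 0.5 -0.1 -0.3] tq [-0.    0.03  0.01] yaw 18.4 j [-0.14  0.27  1.54  0.    1.33  1.11]
wrist 0.63 2987 [(-155, 16), (-145, 127), (-135, 77), (-25, 184), (-15, 43), (85, 61), (95, 200), (105, 75)]
top 0.42 75 [(-145, 11), (-135, 9)]
w6 177 [-94.6  22. ]
w6 177 [-96.  -12.6]
w6 149 [-94.9  19.3]
w6 149 [-98.1 -13. ]
w4 177 [-94.3  21.6]
w4 177 [-95.4 -12.3]
```

>>> arm_command([
  {"x": 0, "y": 0, "z": 0, "wx": 0, "wy": 0, "wz": 0.174, "gripper": 1},
  {"x": 0, "y": 0, "z": 0, "wx": 0, "wy": 0, "wz": 0.174, "gripper": 1},
  {"x": 0, "y": 0, "z": 0, "wx": 0, "wy": 0, "wz": 0.174, "gripper": 1},
  {"x": -0.025, "y": 0.0145, "z": 0, "wx": 0, "wy": 0, "wz": 0, "gripper": 1},
  {"x": -0.025, "y": 0.0145, "z": 0, "wx": 0, "wy": 0, "wz": 0, "gripper": 1},
  {"x": 0, "y": 0, "z": 0, "wx": 0, "wy": 0, "wz": 0, "gripper": 1},
  {"x": 0, "y": 0, "z": 0.022, "wx": 0, "wy": 0, "wz": 0, "gripper": 1},
  {"x": 0, "y": 0, "z": 0.022, "wx": 0, "wy": 0, "wz": 0, "gripper": 1},
  {"x": 0, "y": 0, "z": 0.022, "wx": 0, "wy": 0, "wz": 0, "gripper": 1},
  {"x": 0, "y": 0, "z": 0, "wx": 0, "wy": 0, "wz": 0, "gripper": 1},
])

```text
t: 37.75
tool_pos: [496.9, -82.6, 180.4]
orientation: [-0.0, 0.995, -0.096, -0.002]
wrist_force: [-0.1, -0.4, 0.4]
width: 0.006
```

```bash
python3 st.py; python3 look.py w7; python3 - <<'E'
from h import *
p=dict(np.load('pics/w7.npz')); f=cv2.imread('pics/w7.png')
a=np.radians(-11.2); R=np.array([[np.cos(a),-np.sin(a)],[np.sin(a),np.cos(a)]])
s=arm.read_state(); t=s['tool_pos']
P=lambda X: tuple(int(v) for v in proj(p,X)/.7)
for dz in (0,10,20,30): # front face of pad (toward camera = disc +x 11mm)
    for y in(-8,8): cv2.drawMarker(f,P(np.r_[t[:2]+R@np.array([11.,y]),t[2]+dz]),(0,0,255),cv2.MARKER_CROSS,10,1)
for d,z in [((-95,22),177),((-95.8,-13),177),((0,0),215)]: cv2.drawMarker(f,P(np.r_[R@np.array(d)+[571,-101.5],z]),(0,255,0),cv2.MARKER_CROSS,14,1)
cv2.imwrite('pics/w7o.png',f)
E
```

```text
37.75 disc [-76.4   4.2] z 180.4 r 76.5 phi 176.9 F [-0.1 -0.4  0.4] tq [ 0.02  0.02 -0.03] yaw -11.1 j [-0.19  0.23  1.77  0.    1.15  1.58]
37.75 [496.9 -82.6 180.4] [-3.000e-04  9.954e-01 -9.630e-02 -1.500e-03] [-0.188  0.231  1.767  0.     1.146  1.576] 0.0058495086828385424 [-0.13072763 -0.36274866  0.35081458]
[577.15593337 -98.62438558 343.34232038] [-0.30849152  0.05287669 -0.94982074]
```

View pics/w7o.png

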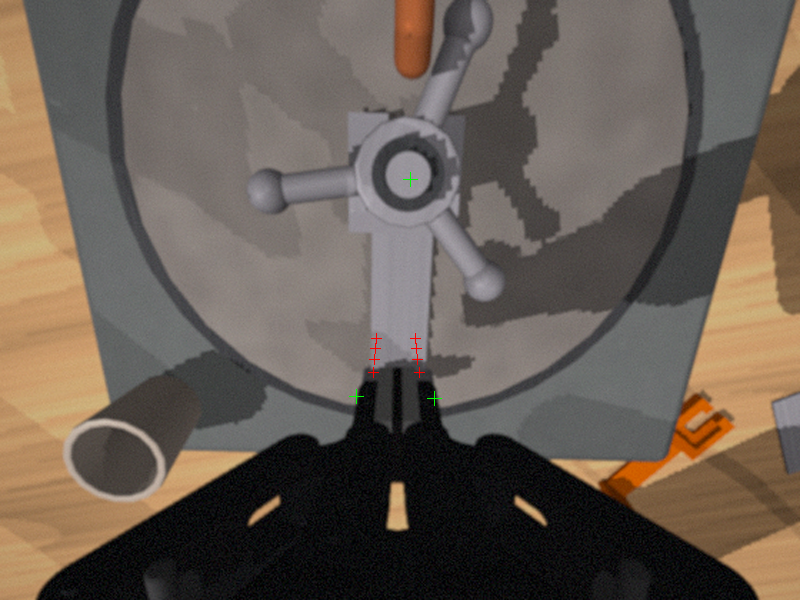

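The view shows the hub snug under the ring at the spindle (410,178), with the arms as left. The shut tip at (397,370) again sits about 20–25 mm behind the nominal TCP. I'll go down carefully in front of the tab.

>>> arm_command([
  {"x": 0, "y": 0, "z": 0.008, "wx": 0, "wy": 0, "wz": 0, "gripper": 1},
  {"x": 0, "y": 0, "z": 0.008, "wx": 0, "wy": 0, "wz": 0, "gripper": 1},
  {"x": 0, "y": 0, "z": 0.008, "wx": 0, "wy": 0, "wz": 0, "gripper": 1},
  {"x": 0, "y": 0, "z": 0.006, "wx": 0, "wy": 0, "wz": 0, "gripper": 1},
  {"x": 0, "y": 0, "z": 0.003, "wx": 0, "wy": 0, "wz": 0, "gripper": 1},
  {"x": 0, "y": 0, "z": 0.003, "wx": 0, "wy": 0, "wz": 0, "gripper": 1},
  {"x": 0, "y": 0, "z": 0.002, "wx": 0, "wy": 0, "wz": 0, "gripper": 1},
  {"x": 0, "y": 0, "z": 0, "wx": 0, "wy": 0, "wz": 0, "gripper": 1},
  {"x": 0, "y": 0, "z": 0, "wx": 0, "wy": 0, "wz": 0, "gripper": 1},
  {"x": 0, "y": 0, "z": 0, "wx": 0, "wy": 0, "wz": 0, "gripper": 1},
])

```text
t: 39.05
tool_pos: [497.3, -83.1, 143.9]
orientation: [0.0, 0.995, -0.097, 0.0]
wrist_force: [0.7, -0.2, 0.1]
width: -0.001
```

>>> arm_command([
  {"x": 0, "y": 0, "z": 0.004, "wx": 0, "wy": 0, "wz": 0, "gripper": 1},
  {"x": -0.004, "y": -0.0002, "z": 0, "wx": 0, "wy": 0, "wz": 0, "gripper": 1},
  {"x": -0.004, "y": -0.0002, "z": 0, "wx": 0, "wy": 0, "wz": 0, "gripper": 1},
  {"x": -0.004, "y": -0.0002, "z": 0, "wx": 0, "wy": 0, "wz": 0, "gripper": 1},
  {"x": -0.004, "y": -0.0002, "z": 0, "wx": 0, "wy": 0, "wz": 0, "gripper": 1},
  {"x": -0.004, "y": -0.0002, "z": 0, "wx": 0, "wy": 0, "wz": 0, "gripper": 1},
  {"x": -0.004, "y": -0.0002, "z": 0, "wx": 0, "wy": 0, "wz": 0, "gripper": 1},
  {"x": -0.004, "y": -0.0002, "z": 0, "wx": 0, "wy": 0, "wz": 0, "gripper": 1},
  {"x": 0, "y": 0, "z": 0, "wx": 0, "wy": 0, "wz": 0, "gripper": 1},
  {"x": 0, "y": 0, "z": 0, "wx": 0, "wy": 0, "wz": 0, "gripper": 1},
])

```text
t: 40.3
tool_pos: [469.7, -76.2, 139.6]
orientation: [-0.0, 0.995, -0.097, -0.0]
wrist_force: [-0.5, -0.8, -0.1]
width: 0.003
```

```bash
cat > wash.py <<'E'
from h import *
a=np.radians(-11.2); R=np.array([[np.cos(a),-np.sin(a)],[np.sin(a),np.cos(a)]])
for n in ('wrist','top'):
    p=arm.read_camera(n)
    for s in arm.silhouettes(p,'washer_seat')[:3]:
        rc=np.argwhere(s['pixels']); D=np.array([R.T@(onz(p,x,152)[:2]-[571,-101.5]) for x in rc[::3]])
        r=cv2.minAreaRect(D.astype(np.float32)); print(n,round(s['confidence'],2),len(rc),'x',D[:,0].min().round(1),D[:,0].max().round(1),'y',D[:,1].min().round(1),D[:,1].max().round(1),r)
E
python3 st.py; python3 wash.py
```

```text
40.3 disc [-104.3    5.2] z 139.6 r 104.5 phi 177.2 F [-0.4 -0.8 -0.1] tq [ 0.03 -0.02  0.02] yaw -11.1 j [-0.18  0.23  1.89 -0.    1.03  1.58]
wrist 0.59 11789 x -126.4 1.2 y -22.3 27.3 ((-62.56262969970703, 4.1655426025390625), (49.391326904296875, 125.70384216308594), 87.21025848388672)
wrist 0.57 1619 x -182.7 -114.9 y -153.3 -95.2 ((-145.455322265625, -123.93330383300781), (32.99303436279297, 67.86714172363281), 57.66843795776367)
top 0.81 542 x -315.6 -205.5 y -271.2 -171.8 ((-264.1581115722656, -221.42117309570312), (45.271018981933594, 116.91767883300781), 53.21556091308594)
```

>>> arm_command([
  {"x": -0.004, "y": -0.0002, "z": 0, "wx": 0, "wy": 0, "wz": 0, "gripper": 1},
  {"x": -0.004, "y": -0.0002, "z": 0, "wx": 0, "wy": 0, "wz": 0, "gripper": 1},
  {"x": -0.004, "y": -0.0002, "z": 0, "wx": 0, "wy": 0, "wz": 0, "gripper": 1},
  {"x": -0.004, "y": -0.0002, "z": 0, "wx": 0, "wy": 0, "wz": 0, "gripper": 1},
  {"x": 0, "y": 0, "z": 0, "wx": 0, "wy": 0, "wz": 0, "gripper": 1},
  {"x": 0, "y": 0, "z": 0, "wx": 0, "wy": 0, "wz": 0, "gripper": 1},
  {"x": 0, "y": 0, "z": 0, "wx": 0, "wy": 0, "wz": 0, "gripper": 1},
  {"x": 0, "y": 0, "z": 0, "wx": 0, "wy": 0, "wz": 0, "gripper": 1},
  {"x": 0, "y": 0, "z": 0, "wx": 0, "wy": 0, "wz": 0, "gripper": 1},
  {"x": 0, "y": 0, "z": 0, "wx": 0, "wy": 0, "wz": 0, "gripper": 1},
])

```text
t: 41.75
tool_pos: [454.5, -72.4, 139.7]
orientation: [0.0, 0.995, -0.097, -0.0]
wrist_force: [-0.2, 0.1, -0.2]
width: 0.002
```

```bash
python3 st.py; python3 wash.py
```

```text
41.75 disc [-120.     5.9] z 139.7 r 120.1 phi 177.2 F [-0.2  0.1 -0.2] tq [-0.01  0.01  0.03] yaw -11.1 j [-0.18  0.2   1.92 -0.    1.02  1.58]
wrist 0.92 14037 x -121.4 -12.0 y -20.8 29.1 ((-66.64353942871094, 4.7527008056640625), (49.08223342895508, 110.05657196044922), 88.79578399658203)
wrist 0.8 1903 x -193.3 -123.3 y -153.6 -95.7 ((-157.44419860839844, -128.0860137939453), (35.65270233154297, 67.07844543457031), 49.23258972167969)
top 0.96 428 x -309.9 -208.6 y -265.7 -176.8 ((-263.13238525390625, -218.67025756835938), (43.408199310302734, 107.77186584472656), 53.22770690917969)
top 0.75 183 x 49.3 180.3 y -13.5 7.1 ((114.93135833740234, -2.0155811309814453), (20.506256103515625, 130.8845977783203), 88.0742416381836)
```

The washer's open end is now at about -12 mm from the axis and the spindle edge is at -6.5 mm. I'll push 4 mm more for margin, then back off and lift.

>>> arm_command([
  {"x": -0.002, "y": 0, "z": 0, "wx": 0, "wy": 0, "wz": 0, "gripper": 1},
  {"x": -0.002, "y": 0, "z": 0, "wx": 0, "wy": 0, "wz": 0, "gripper": 1},
  {"x": 0, "y": 0, "z": 0, "wx": 0, "wy": 0, "wz": 0, "gripper": 1},
  {"x": 0.008, "y": 0, "z": 0, "wx": 0, "wy": 0, "wz": 0, "gripper": 1},
  {"x": 0, "y": 0, "z": -0.005, "wx": 0, "wy": 0, "wz": 0, "gripper": 1},
  {"x": 0, "y": 0, "z": -0.02, "wx": 0, "wy": 0, "wz": 0, "gripper": 1},
  {"x": 0, "y": 0, "z": -0.025, "wx": 0, "wy": 0, "wz": 0, "gripper": 1},
  {"x": 0, "y": 0, "z": -0.03, "wx": 0, "wy": 0, "wz": 0, "gripper": 1},
  {"x": 0, "y": 0, "z": -0.03, "wx": 0, "wy": 0, "wz": 0, "gripper": 1},
  {"x": 0, "y": 0, "z": 0, "wx": 0, "wy": 0, "wz": 0, "gripper": 1},
])

```text
t: 43.2
tool_pos: [459.8, -73.4, 252.1]
orientation: [0.0, 0.995, -0.097, 0.003]
wrist_force: [0.6, -0.9, 0.3]
width: 0.001
```

>>> arm_command([
  {"x": -0.02, "y": 0, "z": 0, "wx": 0, "wy": 0, "wz": 0, "gripper": 1},
  {"x": -0.02, "y": 0, "z": 0, "wx": 0, "wy": 0, "wz": 0, "gripper": 1},
  {"x": -0.02, "y": 0, "z": 0, "wx": 0, "wy": 0, "wz": 0, "gripper": 1},
  {"x": 0, "y": 0, "z": 0, "wx": 0, "wy": 0, "wz": 0, "gripper": 1},
  {"x": 0, "y": 0, "z": 0, "wx": 0, "wy": 0, "wz": 0, "gripper": 1},
  {"x": 0, "y": 0, "z": 0, "wx": 0, "wy": 0, "wz": 0, "gripper": 1},
  {"x": 0, "y": 0, "z": 0, "wx": 0, "wy": 0, "wz": 0, "gripper": 1},
  {"x": 0, "y": 0, "z": 0, "wx": 0, "wy": 0, "wz": 0, "gripper": 1},
  {"x": 0, "y": 0, "z": 0, "wx": 0, "wy": 0, "wz": 0, "gripper": 1},
  {"x": 0, "y": 0, "z": 0, "wx": 0, "wy": 0, "wz": 0, "gripper": 1},
])

```text
t: 44.45
tool_pos: [399.6, -61.6, 249.7]
orientation: [0.0, 0.995, -0.097, -0.0]
wrist_force: [-0.2, 0.2, -0.4]
width: 0.003
```

```bash
python3 st.py; python3 wash.py; python3 nut.py 198; python3 - <<'E'
from h import *
w=arm.read_camera('wrist')['frame']; s=arm.read_camera('scene')['frame'][160:310,170:350]
a=cv2.resize(w,(440,330)); b=cv2.resize(s,(360,300),interpolation=cv2.INTER_CUBIC)
cv2.imwrite('pics/fin.png',np.hstack([w[:300,100:500],cv2.resize(s,(360,300),interpolation=cv2.INTER_CUBIC)])[:,:,::-1])
E
```

```text
44.45 disc [-175.9    5.9] z 249.7 r 176.0 phi 178.1 F [-0.3  0.2 -0.4] tq [-0.   -0.   -0.01] yaw -11.1 j [-0.18  0.02  1.84 -0.    1.28  1.58]
wrist 0.56 2108 x -247.8 -160.6 y -195.4 -124.6 ((-202.8980255126953, -158.57981872558594), (36.090484619140625, 84.9292984008789), 55.01218032836914)
top 0.69 215 x -63.1 -14.9 y -20.4 26.1 ((-40.140480041503906, 1.7136707305908203), (46.5174560546875, 47.464515686035156), 85.65796661376953)
top 0.65 450 x -310.4 -208.1 y -268.4 -174.9 ((-262.217529296875, -220.56019592285156), (41.56791687011719, 111.94129943847656), 53.21558380126953)
top 0.56 157 x 46.9 174.3 y -14.3 1.8 ((110.55204772949219, -6.697749137878418), (127.36307525634766, 15.114870071411133), 1.2375408411026)
wrist 0.88 589 [(-155, 39), (-145, 272), (-135, 145)]
top 0.66 223 [(-145, 7), (-135, 5), (-25, 11), (-15, 7), (85, 5), (95, 13), (105, 9)]
```

View pics/fin.png

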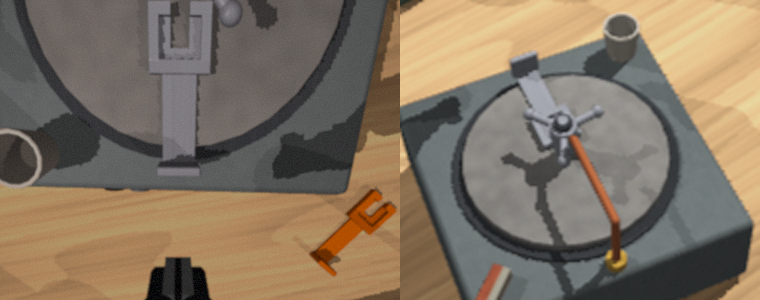

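The washer is fully visible and flat on the disc. Its slot is empty and its open end lies about 15 mm out from the axis. The nut is up against the ring, and the cup, block and look-alike have not moved.

```bash
python3 -c "
from workcell import arm; print(arm.close_job())"
```

```text
the job is handed in; nothing more can be done
None
```

I unscrewed the nut clockwise by about 354° in two strokes, until it reached the retaining ring. Then I slid the washer out by its tab, withdrew the arm and handed the job in at about 44.5 s.

- **Nut:** At the end the force rose from 6 N to 13 N while the arm moved only 0.4 mm. From that I took it to be on the stop and backed off at once. I did not measure its height directly. In the last check its arms were still at the angle where I left them.
- **Washer:** It lies flat on the disc. Its open end is about 15 mm from the axis, so about 8 mm clear of the spindle. The tab overhangs the disc edge above the deck.
- **Surroundings:** In the last picture the cup and the orange look-alike looked untouched, as did the part of the rubbing block in view. The bowl, beaker, brush and jar were not in that picture. I saw no contact with the water pipe, and the arm ended touching nothing.
- **What went wrong:** The first sweep passed over the nut's arm without touching it, because the shut fingertips sit roughly 20 mm further back than the reported tool point. I repeated it lower. During part of that second attempt the tips rode on the upper half of the ball, with about 8 N upwards, until I went deeper.

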